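# Fit the julienne insert to the mandoline slicer and lock it

## Task

Take the cutting insert that has the row of upright teeth and slide it edgewise, grip end last and teeth up, into the side slot of the standing slicer, whose receiver stands at whatever slice thickness was last set, pressing it past its spring catch until it is fully home but without ramming it. Then turn the slicer's lock knob clockwise all the way, so that its long end points across to the insert, and let go. Leave the other insert and everything else where it is.

Things in the scene. Friction and masses are not known exactly. Their poses are not given: they have to be found in the camera images.
- julienne: The cutting insert to fit: flat black frame 90 (x) x 111 (y) x 6 mm (z), open middle, straight steel blade and a row of 7 upright steel teeth (top at 13 mm). Origin: centre of the frame's underside. y points from the grip to the leading edge (y 55.5 mm, edges eased 0.8 mm, corners cut back 5 mm); frame's shoulder at y -55.5; z is the toothed side. Lies flat, yaw within 0.3 rad.
- julienne_grip (a point): Point in that insert's black grip block, at (0, -83, 22) mm in its frame. The block is 24 mm wide in x, 40 mm long in y (-103 to -63) and 29 mm high from the underside, joined to the frame by a tab of the same width; fingers may reach down beside it. Axes as the insert's. It lies toward the robot's right of the frame.
- plain_insert: The other insert: same frame, grip and axes, but only one plain slanting blade and no teeth. To be left lying. Which of the two lies left and which right changes.
- slicer_bed: Bed of the mandoline slicer, fixed: grey rails, steel sheets, 266 x 131 mm, pitched 27 deg, low end to the robot. x up the slope, y level to the left, z square to the bed. Origin 90 mm above the worktop, mid-channel, at the ledges for the insert with the receiver lowest. The receiver (the grey frame that takes the insert) stands r = 0 to 15 mm higher along z; r is not reported.
- slot_mouth (a point): Mouth of the receiver's channel if r were 0: (0, -62, 0) mm in the bed's frame, same axes. The insert enters along +y, guided by its side edges only: ledges at z = r for |x| 35 to 46.5 mm, above them lips with underside at z = r+8 and flat top at z = r+14 (|x| 33 to 57, y -62 to -38 mm); nothing over the middle. Hardly any lead-in: feel or look for r.
- insert_home (a point): Insert's origin when fully home and r = 0, axes as the bed's: (0, -7.5, 0) mm there; in general z = r. Channel 93 mm wide in x; stop at y 48 mm; grip stays outside the right rail. Two sprung balls over the far end (in housings up to z = r+19, y from 26 mm) press on the insert: the push rises to about 10 N over the last 14 mm and falls in the last 1 to 2 mm as they drop into its groove.
- lock_grip (a point): Point to hold the lock knob, on its axis, at (86, -74, 35) mm in the bed's frame. The knob is a black upright bar 14 mm thick, 44 mm long (its y -27 to +17 mm), from 22 mm below to 8 mm above this point; white line on its long end. Nothing within 25 mm beside it stands higher than 22 mm below this point. z = its axis; -y = where the long end and a steel cam under it point.
- lock_knob (a joint): Turn of the lock knob in rad: 0 = long end straight out from the side rail (bed -y), 1.57 (stop) = long end down the slope, across to the insert (bed -x), its 50 mm cam behind the insert's shoulder. Positive is clockwise seen from above. Starts between 0.05 and 0.3. The cam only passes if the insert is home within about 3 mm.
- steel_cup: Steel milk cup with black handle, 82 x 116 x 88 mm, a bystander; origin under its centre.
- spice_jar: Glass spice jar with black cap, 41 x 41 x 105 mm, a bystander; origin under its centre.
- tea_tin: Square lidded tin, 70 x 70 x 95 mm, a bystander; origin under its centre.
- salt_shaker: Glass salt shaker, 44 x 44 x 90 mm, a bystander; origin under its centre.
- lemon: Lemon, 72 x 55 x 56 mm, a bystander; origin under its centre.
- mug: White mug with handle, 85 x 118 x 91 mm, a bystander; origin under its centre.

How it is judged (in metres and radians):
On the way:
1. the toothed insert is fully home in the slicer's slot (y of julienne in the frame of slicer_bed between -0.0098 and -0.005 m and x of julienne in the frame of slicer_bed between -0.004 and 0.004 m and z of julienne in the frame of slicer_bed between -0.003 and 0.019 m and z of julienne_grip in the frame of slicer_bed above 0.012 m and angle between the z axis of julienne and the z axis of slicer_bed, either way round below 0.06 rad), for 0.2 s.
At the end, for the whole second after the job is handed in: The toothed insert is at rest fully home in the slot (within about 2.3 mm of the stop, 4 mm sideways, 3.4 degrees, right side up), the lock knob is turned to at least 1.4 of its 1.57 rad, everything released (all of step 1 and value of joint lock_knob above 1.4 rad and linear speed of julienne below 0.01 m/s); the robot touches nothing.
It fails at once if the insert is rammed into the slicer (over 40 N) (contact force between julienne and slicer_bed above 40 N).
It fails at once if the other insert is moved by more than 20 mm (distance of plain_insert from where it was at the start of the episode above 0.02 m).
It fails at once if a bystander is pushed more than 30 mm or upset (distance of any of steel_cup, spice_jar, tea_tin, salt_shaker, lemon, mug from where it was at the start of the episode above 0.03 m or angle between any of steel_cup, spice_jar, tea_tin, salt_shaker, mug's own z axis and vertical above 0.6 rad).
It also fails if it takes over 67 s, if anything falls off the work surface, if the arm or the gripper's body presses on something with over 40 N, if the wrist force passes 120 N, or if a joint passes its speed limit or range.

## Robot

A 6-joint arm with a two-finger parallel gripper is mounted at the origin on a cart in front of the work surface, level with it; the furniture and walls round the work are solid. World frame = base frame: x ahead of the robot, y to its left, z up, the work surface at z = 0. Lengths are in mm, angles in rad, forces in N, time in s.
With the tool pointing down it reaches from about 375 to 925 mm from the base axis. Payload 5.7 kg.
Tool frame: the origin (TCP) lies at the very end of the fingers, on their centre line; the grasp point (between the pads) lies 19 mm behind it; z points along the fingers, y is the line along which they close (so a half turn about z gives the same grasp; the last joint's range is limited). The gripper opens to 85 mm and grips with 20 to 120 N. Pads are 22 mm wide; open, the fingers measure 114 mm over their backs; the gripper's body (76 mm by 85 mm) begins 54 mm behind the grasp point. The pads swing forward as they close: fully open they stand 13 mm farther back than shut.
Start: joints at [1.07, 0.359, 1.51, -0, 1.272, -0.115], TCP at [225.769, 555.866, 193.367] pointing down, gripper open.
Joint ranges: [-2.97, 2.97], [-1.01, 2.36], [0.21, 2.38], [-0.96, 4.11], [0.2, 2.71], [-2.98, 2.98]. Speed limits (rad/s): [2.39, 2.39, 3.14, 3.14, 3.14, 3.14].

## Interface

Orientations are given as a unit quaternion [x, y, z, w].
In Python, from plant import sense, read_camera, get_calibration, sign_off, find_in, silhouettes, pinpoint gives the robot as it stands. The module is installed in compiled form; this text tells all that it offers.
- The arm moves only by the tool move_arm, never from a script. Its argument "steps" is one flat list of numbers, 7 for each row, row after row: the shift along the tool's x, y, z each as a share of 150 mm, from -1 to 1, then the turn, a rotation vector about the tool's x, y, z each as a share of 60 degrees, from -1 to 1, then the opening, from 0 (shut) to 1 (fully open). A call has 1 to 5 rows; each row is the pose to reach, as a shift and turn from the pose commanded when the call began, along the tool's axes at that moment; what a row does not reach only later rows make up. A row lasts 1/8 s, in which the tool goes at most 62.5 mm and 10.7 degrees, less where a joint would pass 70% of its speed; a pose out of reach is approached as far as the arm can. A call with a number of a shift or a turn outside -1 to 1 is refused whole. A call with a gripper value outside its range is refused whole. The fingers move at their own pace and stop on an object; the grip force is fixed at half the most. Time passes only in rows, so rows that repeat a pose let the fingers close. It gives the time, the measured TCP pose, the force, the opening and the grip force at its end, in the units of the state.
- sense(): the state, without advancing time (a new reading comes with each control period).
- read_camera(name): name is "scene" or "side" or "wrist"; returns the picture (420x560x3 uint8, red, green, blue); there is no depth.
- get_calibration(name): a dict with "K" (3x3 intrinsics, pixels), "dist" ([k1, k2, p1, p2, k3] as OpenCV has them; the pictures are not rectified), "xyz" and "attitude" of the camera in the world; the wrist camera has in their place "T_tool_cam" (4x4, takes a point from camera to tool coordinates, whose origin is the TCP and whose axes are the flange's). Camera axes: x right, y down, z forward; pixel columns grow to the right and rows downward; lengths in mm; the calibration is good to about 2 mm. A picture is of the moment at which its call begins: read the wrist's pose just before it. get_calibration takes no time and is no camera call.
- sign_off(): hands the job in; it is judged then, once.
Trained networks look in the newest picture that a camera, given by its name, has taken for a name from the list of things; names that differ only in an ending like _2 or _b are one class to them, and where a whole thing is asked for, a point or a joint stands for the part that bears it (a point fixed in the world has none). Each returns a list of dicts, best first, with "p" (0 to 1); they miss things now and then, are a little off and sometimes report something else, mostly with a low value. They report only what shows in the picture. A call takes as long as a camera call.
- find_in(camera, thing): "pixel" ([row, column] in pixels, amid what is visible of it).
- silhouettes(camera, thing): "pixels" (420x560 bool, what is visible of it) and "pixel" ([row, column] in pixels, amid what is visible of it).
- pinpoint(camera, thing): "pixel" ([row, column] in pixels: a listed point, or the origin of a listed thing).
The state is a dict: "t": time; "q": joint angles; "dq": joint speeds; "joint_efforts": joint torques, N m; "position": TCP position; "eef_rot": TCP orientation; "contact_force": force on the tool from outside, world axes, zero at the start; "moment": the same for the moment, N m; "finger_gap": finger opening in mm; "grip_force": force on a finger pad.
Only numpy, scipy, OpenCV 4.12 (cv2) and the standard library are available. Lean on these libraries where they do the work, as an engineer would, in place of code of your own. Each camera call takes 0.05 s, during which the arm holds its last target. There are 200 camera calls.

## Working session

There is one attempt and no reset: what is moved stays moved. The work goes in short steps, Python scripts to look and compute and a tool call to move; the robot and the scene stay as the last step left them, time stands still between calls to the robot, and variables do not carry over. Pictures are saved under pics/ and viewed, at most 10 in all, crops included, and the job is handed in when it is done.

Besides the shell and the picture viewer there is one more tool, called after "Call:" as a command line: name --argument value ..., lists and objects as JSON in quotes. move_arm: Moves the arm, as the interface text tells. Its arguments: {"type":"object","properties":{"steps":{"type":"array"}},"required":["steps"]}

```bash
mkdir -p pics; cat > h.py <<'E'
import numpy as np, cv2
from scipy.spatial.transform import Rotation as R
from plant import *
def cam(name,s=None):
    c=get_calibration(name);K=np.array(c["K"]);d=np.array(c["dist"])
    if name=="wrist":
        s=s or sense();T=np.eye(4);T[:3,:3]=R.from_quat(s["eef_rot"]).as_matrix();T[:3,3]=s["position"]
        T=T@np.array(c["T_tool_cam"]);return K,d,T
    a=np.array(c["attitude"]);T=np.eye(4);T[:3,:3]=R.from_quat(a).as_matrix() if a.size==4 else a;T[:3,3]=c["xyz"];return K,d,T
def ray(C,px):
    K,d,T=C;u=cv2.undistortPoints(np.array([[[px[1],px[0]]]],float),K,d)[0,0]
    v=T[:3,:3]@np.array([u[0],u[1],1]);return T[:3,3],v/np.linalg.norm(v)
def atz(C,px,z):
    o,v=ray(C,px);return o+v*(z-o[2])/v[2]
def tri(rs):
    A=0;b=0;
    for o,v in rs: P=np.eye(3)-np.outer(v,v);A=A+P;b=b+P@o
    p=np.linalg.solve(A,b);return p,[float(np.linalg.norm((np.eye(3)-np.outer(v,v))@(p-o))) for o,v in rs]
def proj(C,p):
    K,d,T=C;p=(np.atleast_2d(p)-T[:3,3])@T[:3,:3];return cv2.projectPoints(p,np.zeros(3),np.zeros(3),K,d)[0][:,0,::-1]
def save(n,im): cv2.imwrite(f"pics/{n}.png",np.ascontiguousarray(im[:,:,::-1]))
E
python3 - <<'E'
from h import *
np.set_printoptions(precision=1,suppress=True)
print(sense()); print(get_calibration("scene"))
ims=[]
for n in ["scene","side"]:
    im=read_camera(n);save(n+"0",im)
    C=cam(n);print(n,C[2])
    for t in ["julienne","julienne_grip","plain_insert","slicer_bed","slot_mouth","insert_home","lock_grip"]:
        print(n,t,[(np.round(r["pixel"],1),round(r["p"],2)) for r in pinpoint(n,t)][:3])
E
```

```text
{'t': 0.0, 'q': array([ 1.1,  0.4,  1.5, -0. ,  1.3, -0.1]), 'dq': array([ 0., -0.,  0.,  0., -0., -0.]), 'joint_efforts': array([ -0. , -52.8, -27.9,  -0. ,   0. ,   0. ]), 'position': array([225.4, 555.2, 192.6]), 'eef_rot': array([ 0.2,  1. , -0. , -0. ]), 'contact_force': array([ 0.1, -1. , -0.5]), 'moment': array([ 0., -0.,  0.]), 'grip_force': 0.0, 'finger_gap': 85.60329518984103}
{'K': array([[427.6,   0. , 273.8],
       [  0. , 427.6, 218.6],
       [  0. ,   0. ,   1. ]]), 'dist': array([-0.1,  0. ,  0. ,  0. ,  0. ]), 'xyz': array([1890.5,  269.9,  781.8]), 'attitude': array([ 0.6,  0.6, -0.4, -0.4])}
scene [[  -0.1    0.4   -0.9 1890.5]
 [   1.     0.1   -0.1  269.9]
 [   0.    -0.9   -0.4  781.8]
 [   0.     0.     0.     1. ]]
scene julienne [(array([227.7, 206.9]), 0.87)]
scene julienne_grip [(array([220.6, 185.1]), 0.58)]
scene plain_insert [(array([254.8, 421.7]), 0.7), (array([234.6, 256.8]), 0.61)]
scene slicer_bed [(array([223.1, 341.5]), 0.91)]
scene slot_mouth [(array([222.8, 321.9]), 0.55)]
scene insert_home [(array([224.6, 338.6]), 0.57)]
scene lock_grip [(array([216.6, 322.7]), 0.74), (array([223.5, 335.6]), 0.25), (array([220.3, 153.1]), 0.25)]
side [[    0.9     0.2    -0.4  1340. ]
 [    0.5    -0.5     0.7 -1285.4]
 [   -0.     -0.9    -0.5  1063.6]
 [    0.      0.      0.      1. ]]
side julienne [(array([255.2, 222.7]), 0.77)]
side julienne_grip [(array([261. , 205.5]), 0.59)]
side plain_insert [(array([229.3, 249.5]), 0.64)]
side slicer_bed [(array([180.7, 290.4]), 0.85), (array([256.3, 222.8]), 0.61)]
side slot_mouth [(array([192.1, 288.1]), 0.62)]
side insert_home [(array([182.8, 292.7]), 0.89)]
side lock_grip [(array([175.6, 300.5]), 0.5)]
```

```bash
python3 - <<'E'
from h import *
a=cv2.imread("pics/scene0.png")[150:320,90:490];b=cv2.imread("pics/side0.png")[120:320,140:440]
b=cv2.resize(b,(400,267));m=np.vstack([a,b]);cv2.imwrite("pics/both.png",cv2.resize(m,None,fx=1.37,fy=1.37,interpolation=cv2.INTER_CUBIC))
np.set_printoptions(precision=1,suppress=True)
S,D=cam("scene"),cam("side")
px={"jul":([227.7,206.9],[255.2,222.7]),"grip":([220.6,185.1],[261,205.5]),"plain":([234.6,256.8],[229.3,249.5]),"bed":([223.1,341.5],[180.7,290.4]),"mouth":([222.8,321.9],[192.1,288.1]),"home":([224.6,338.6],[182.8,292.7]),"lock":([216.6,322.7],[175.6,300.5])}
for k,(p,q) in px.items():
    print(k,*tri([ray(S,p),ray(D,q)]), atz(S,p,0),atz(D,q,0))
E
```

```text
jul [ 429.7 -203.3   -0.1] [8.375735289754001, 8.375735289754056] [ 413.1 -204.4    0. ] [ 439.7 -212.8    0. ]
grip [ 415.9 -294.4   22.1] [3.183119711918452, 3.1831197119183674] [ 366.4 -311.7    0. ] [ 400.3 -276.9    0. ]
plain [431.3   2.4  -3.4] [0.7966450876042485, 0.7966450876042359] [436.    3.6   0. ] [435.2  -2.7   0. ]
bed [468.9 324.7  96.6] [2.21715118589004, 2.217151185890141] [273.9 331.5   0. ] [378.9 489.8   0. ]
mouth [493.2 249.9  90.3] [10.223041107940105, 10.223041107940398] [285.6 250.7   0. ] [427.5 374.    0. ]
home [487.  313.6  96.6] [0.44813809463262216, 0.44813809463248944] [290.2 319.6   0. ] [401.2 474.2   0. ]
lock [559.9 258.  167.7] [9.830435743709534, 9.830435743709502] [224.6 251.4   0. ] [400.1 567.9   0. ]
```

View pics/both.png

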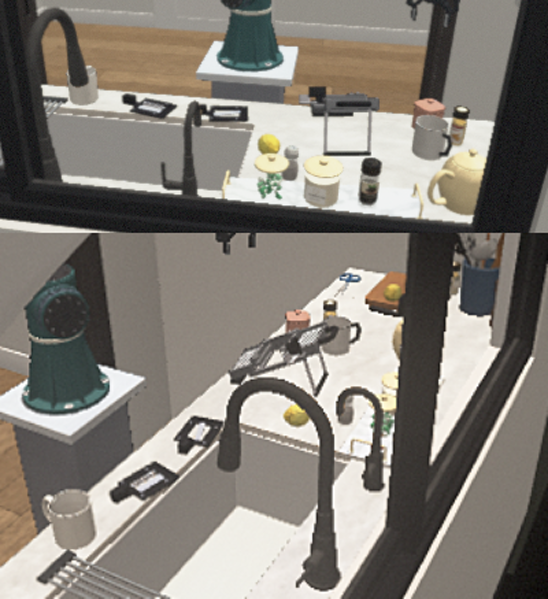

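The picture shows two inserts by the sink: the toothed one nearer the mug, at about scene (228,200) and side (255,222), and the plain one near y≈0. The slicer is on the left at scene (223,340). A big faucet has its spout head at about scene (208,148) and side (237,266).

```bash
python3 - <<'E'
from h import *
np.set_printoptions(precision=2,suppress=True)
S,D=cam("scene"),cam("side")
f=lambda x,y:(150+y/1.37,90+x/1.37)
g=lambda x,y:(120+(y-233)/1.37*.75,140+x/1.37*.75)
for n,a,b in [("head",(80,85),(229,465)),("top",(58,12),(290,382)),("base",(42,180),(320,575)),("fct2top",(193,103),(362,390)),("mug",(85,68),(70,490))]:
    print(n,f(*a),g(*b),*tri([ray(S,f(*a)),ray(D,g(*b))]))
s=sense();print(R.from_quat(s["eef_rot"]).as_matrix());print(get_calibration("wrist")["T_tool_cam"],get_calibration("wrist")["K"])
E
```

```text
head (212.04379562043795, 148.39416058394158) (247.007299270073, 265.3649635036496) [ 708.36 -303.84  195.58] [0.03391066666264751, 0.033910666662586804]
top (158.75912408759123, 132.33576642335765) (201.56934306569343, 298.7591240875912) [ 822.86 -281.81  404.99] [8.346504962810895, 8.346504962810918]
base (281.3868613138686, 120.65693430656934) (307.22627737226276, 315.1824817518248) [ 907.93 -332.08   43.8 ] [11.859685379138273, 11.859685379137886]
fct2top (225.1824817518248, 230.87591240875912) (205.94890510948903, 338.1751824817518) [844.86   2.44 237.87] [4.611436670563366, 4.611436670563498]
mug (199.63503649635035, 152.04379562043795) (260.6934306569343, 178.32116788321167) [ 407.37 -426.33  105.76] [2.7381974781652367, 2.738197478165153]
[[-0.93  0.38 -0.  ]
 [ 0.38  0.93 -0.  ]
 [ 0.   -0.   -1.  ]]
[[   0.     -0.94   -0.33   84.37]
 [   1.      0.      0.     -0.77]
 [  -0.     -0.33    0.94 -180.7 ]
 [   0.      0.      0.      1.  ]] [[354.54   0.   279.63]
 [  0.   354.54 209.55]
 [  0.     0.     1.  ]]
```

Call:
move_arm --steps '[0, 0, -0.91, 0, 0, 0.88, 1, 0, 0, -0.91, 0, 0, 0.88, 1, 0, 0, -0.91, 0, 0, 0.88, 1, 0, 0, -0.91, 0, 0, 0.88, 1, 0, 0, -0.91, 0, 0, 0.88, 1]'

```text
t: 1.42
position: [225.8, 556.0, 330.3]
eef_rot: [0.61, 0.792, 0.0, -0.0]
contact_force: [-0.6, 0.5, -1.3]
finger_gap: 85.3
grip_force: 0.0
```

Call:
move_arm --steps '[-0.86, 0.333, 0, 0, 0, 0, 1, -0.86, 0.333, 0, 0, 0, 0, 1, -0.86, 0.333, 0, 0, 0, 0, 1]'

```text
t: 1.8
position: [309.2, 441.8, 330.1]
eef_rot: [0.609, 0.793, -0.0, 0.0]
contact_force: [0.3, 1.0, -1.1]
finger_gap: 85.5
grip_force: 0.0
```

Call:
move_arm --steps '[-0.86, 0.333, 0, 0, 0, 0, 1, -0.86, 0.333, 0, 0, 0, 0, 1, -0.86, 0.333, 0, 0, 0, 0, 1]'

```text
t: 2.17
position: [391.0, 331.0, 330.0]
eef_rot: [0.609, 0.793, 0.0, 0.0]
contact_force: [0.5, -0.1, 0.3]
finger_gap: 85.6
grip_force: 0.0
```

Call:
move_arm --steps '[-0.86, 0.333, 0, 0, 0, 0.25, 1, -0.86, 0.333, 0, 0, 0, 0.25, 1, -0.86, 0.333, 0, 0, 0, 0.25, 1, -0.86, 0.333, 0, 0, 0, 0.25, 1]'

```text
t: 2.68
position: [471.2, 221.9, 329.7]
eef_rot: [0.707, 0.708, 0.0, -0.001]
contact_force: [0.1, 0.8, 0.3]
finger_gap: 85.2
grip_force: 0.0
```

```bash
python3 - <<'E'
from h import *
np.set_printoptions(precision=2,suppress=True)
s=sense();print(s["t"],s["position"],s["q"],R.from_quat(s["eef_rot"]).as_matrix())
im=read_camera("wrist");C=cam("wrist",s);save("wA",im)
for t,z in [("slicer_bed",90),("slot_mouth",90),("insert_home",93),("lock_grip",160)]:
    for r in pinpoint("wrist",t)[:2]: print(t,r["pixel"],r["p"],atz(C,r["pixel"],z))
E
```

```text
2.675 [471.23 221.93 329.74] [0.31 0.14 1.47 0.   1.53 0.31] [[-0.  1. -0.]
 [ 1.  0.  0.]
 [ 0. -0. -1.]]
slot_mouth [130.8, 297.3] 0.64 [491.92 257.3   90.  ]
slot_mouth [383.1, 260.3] 0.18 [ 441.93 -124.55   90.  ]
lock_grip [142.5, 364.6] 0.63 [555.29 254.36 160.  ]
```

View pics/wA.png

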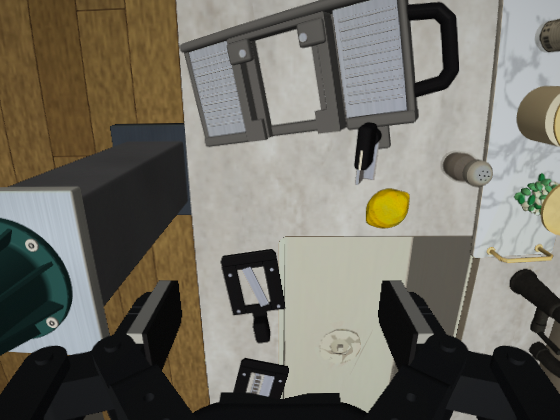

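The wrist view shows the slicer at the top, yawed slightly. Its lips are at about (128,253) and (120,330) (row, col), its ball housings at (50,240) and (33,305), and the knob at (145,366). The plain insert is at (280,255) and the toothed one at (380,262), so I'll shift to centre the slicer.

Call:
move_arm --steps '[0.9, 0, 0, 0, 0, 0, 1, 0.9, 0, 0, 0, 0, 0, 1, 0.9, 0, 0, 0, 0, 0, 1, 0.9, 0, 0, 0, 0, 0, 1]'

```text
t: 3.42
position: [470.1, 357.1, 329.5]
eef_rot: [0.706, 0.709, -0.001, 0.0]
contact_force: [0.6, 0.5, -0.3]
finger_gap: 85.4
grip_force: 0.0
```

```bash
python3 - <<'E'
from h import *
np.set_printoptions(precision=2,suppress=True)
s=sense();print(s["t"],s["position"])
im=read_camera("wrist");C=cam("wrist",s);np.savez("wB.npz",K=C[0],d=C[1],T=C[2]);save("wBraw",im)
for t,z in [("slicer_bed",90),("slot_mouth",90),("insert_home",93),("lock_grip",160)]:
    for r in pinpoint("wrist",t)[:2]: print(t,r["pixel"],r["p"],atz(C,r["pixel"],z))
save("wB",cv2.resize(im[20:300,160:480],(800,700))[:600])
E
```

```text
3.425 [470.14 357.07 329.54]
slicer_bed [282.6, 370.6] 0.41 [595.13 189.53  90.  ]
slot_mouth [240.8, 298.6] 0.59 [495.32 251.69  90.  ]
lock_grip [262.3, 354.2] 0.83 [553.47 257.37 160.  ]
```

View pics/wB.png

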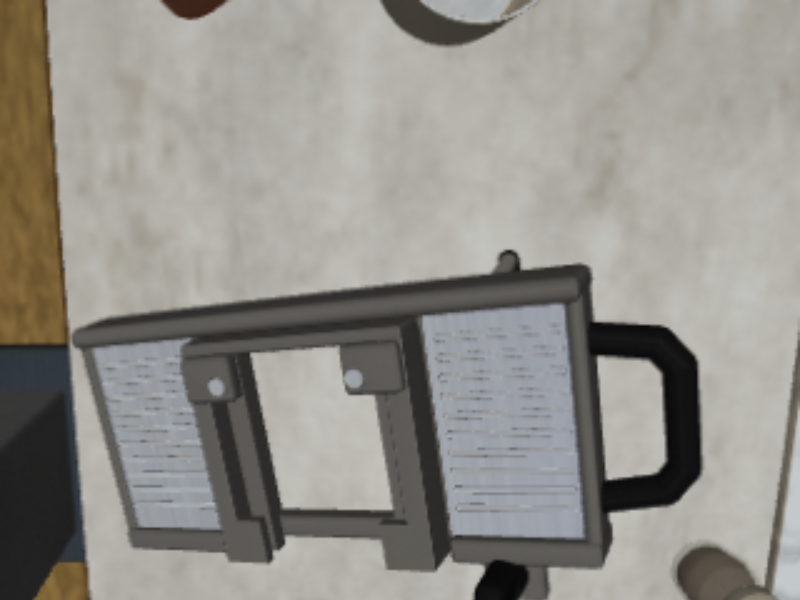

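The crop shows the slicer clearly: the lip blocks at the mouth have corners near (560,229) and (562,270) on the left and (567,385) and (570,437) on the right. The housing edges are at rows ~400 and ~393, and the knob is at the bottom edge. I'll fit the bed pose and r to these.

```bash
cat > fit.py <<'E'
from h import *
from scipy.optimize import least_squares
np.set_printoptions(precision=2,suppress=True)
def bedT(x,y,yaw):
    T=np.eye(4);T[:3,:3]=(R.from_euler("z",yaw)*R.from_euler("y",-27,degrees=True)).as_matrix();T[:3,3]=[x,y,90];return T
if __name__=="__main__":
    b=np.load("wB.npz");C=(b["K"],b["d"],b["T"]);S,D=cam("scene"),cam("side")
    im={(-57,-62):(229,560),(-33,-62):(270,562),(33,-62):(385,567),(57,-62):(437,570),(-33,-38):(265,517),(33,-38):(383,522)}
    px=np.array([(20+v/2.5,160+u/2.5) for u,v in im.values()]);k=np.array(list(im))
    hp=np.array([(20+401.5/2.5,160+216/2.5),(20+392.5/2.5,160+375/2.5)])
    def res(p,full=False):
        T=bedT(*p[:3]);r=p[3];w=lambda P:np.atleast_2d(P)@T[:3,:3].T+T[:3,3]
        e=(proj(C,w(np.c_[k,np.full(6,r+14)]))-px)
        h=(proj(C,w([[p[4],26,r+19],[p[5],26,r+19]]))-hp)
        l=proj(C,w([86,-74,35]))-[262.3,354.2]
        l2=(proj(S,w([86,-74,35]))-[216.6,322.7]); l3=(proj(D,w([86,-74,35]))-[175.6,300.5])
        l4=(proj(D,w([0,-7.5,0]))-[182.8,292.7]);l5=(proj(S,w([0,-7.5,0]))-[224.6,338.6])
        if full: print(e,h,l,l2,l3,l4,l5)
        return np.r_[e.ravel(),h.ravel(),l.ravel()*.5,.5*np.r_[l2,l3,l4,l5].ravel()]
    f=least_squares(res,[475,320,0.1,7,-40,40],loss="soft_l1");print(f.x,f.cost);res(f.x,True)
    for r in [0,5,10,15]:
        g=least_squares(lambda p:res(np.r_[p[:3],r,p[3:]]),[475,320,.1,-40,40],loss="soft_l1");print(r,g.x,g.cost)
E
python3 fit.py
```

```text
[483.59 317.42   0.19   9.48 -40.71  42.63] 5.464201199025715
[[-0.38  0.64]
 [-0.35 -0.07]
 [ 0.12  1.48]
 [-0.12 -0.26]
 [ 0.59 -1.73]
 [-0.19 -0.73]] [[-0.23 -0.01]
 [ 0.14  0.01]] [[1.2  3.12]] [[-1.1   0.35]] [[ 3.59 -0.26]] [[ 1.51 -0.68]] [[ 1.19 -1.09]]
0 [480.34 313.47   0.18 -42.95  42.27] 8.824125663102564
5 [481.95 315.57   0.19 -41.63  42.6 ] 6.248900222677055
10 [483.79 317.63   0.19 -40.62  42.62] 5.475547457934177
15 [485.83 319.7    0.19 -39.9   42.32] 6.846941770298828
```

Call:
move_arm --steps '[-1, 0, 0, 0, 0, 0, 1, -1, 0, 0, 0, 0, 0, 1, -1, 0, 0, 0, 0, 0, 1]'

```text
t: 4.05
position: [470.8, 202.5, 330.2]
eef_rot: [0.708, 0.706, -0.0, 0.0]
contact_force: [-0.1, 1.0, 0.3]
finger_gap: 85.1
grip_force: 0.0
```

Call:
move_arm --steps '[-1, 0, 0, 0, 0, 0, 1, -1, 0, 0, 0, 0, 0, 1, -1, 0, 0, 0, 0, 0, 1]'

```text
t: 4.42
position: [470.9, 52.5, 330.3]
eef_rot: [0.708, 0.706, -0.0, 0.001]
contact_force: [0.9, -0.3, 0.5]
finger_gap: 85.0
grip_force: 0.0
```

Call:
move_arm --steps '[-1, -0.1, 0, 0, 0, 0, 1, -1, -0.1, 0, 0, 0, 0, 1, -1, -0.1, 0, 0, 0, 0, 1]'

```text
t: 4.8
position: [455.7, -97.4, 330.3]
eef_rot: [0.708, 0.706, -0.0, 0.001]
contact_force: [0.6, 0.4, 0.6]
finger_gap: 85.5
grip_force: 0.0
```

Call:
move_arm --steps '[-1, -0.15, 0.5, 0, 0, 0, 1, -1, -0.15, 0.5, 0, 0, 0, 1, -1, -0.15, 0.5, 0, 0, 0, 1, -1, -0.15, 0.5, 0, 0, 0, 1]'

```text
t: 5.3
position: [432.4, -246.2, 253.5]
eef_rot: [0.708, 0.706, -0.001, -0.001]
contact_force: [-0.2, 0.2, 0.0]
finger_gap: 85.2
grip_force: 0.0
```

```bash
python3 - <<'E'
from h import *
np.set_printoptions(precision=2,suppress=True)
s=sense();print(s["t"],s["position"],s["q"])
im=read_camera("wrist");C=cam("wrist",s);save("wC",im)
for t,z in [("julienne",0),("julienne_grip",22),("plain_insert",0)]:
    for r in pinpoint("wrist",t)[:2]: print(t,r["pixel"],r["p"],atz(C,r["pixel"],z))
E
```

```text
5.3 [ 432.43 -246.16  253.5 ] [-0.66  0.16  1.64 -0.    1.35 -0.65]
julienne [134.3, 280.2] 0.91 [ 432.82 -216.63    0.  ]
julienne_grip [201.4, 263.9] 0.77 [ 412.72 -294.9    22.  ]
```

View pics/wC.png

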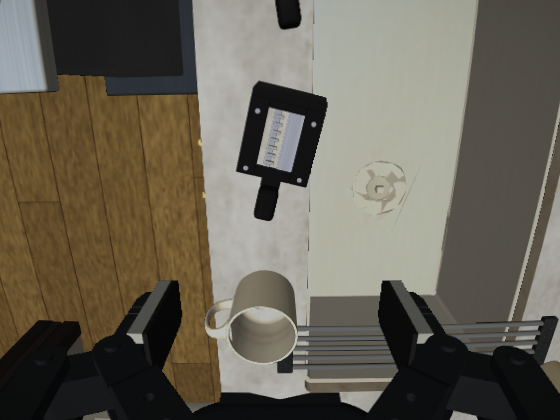

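The toothed insert is seen clearly: frame corners at about (col,row) (258,82), (327,97), (306,187) and (237,171), grip block ending near (264,219). The mug is close by at (265,310). I'll refine the pose from the corners.

```bash
python3 - <<'E'
from h import *
from scipy.optimize import least_squares
np.set_printoptions(precision=3,suppress=True)
s=sense();C=cam("wrist",s)
im=cv2.imread("pics/wC.png",0)
pts=np.array([[-45,-55.5,6],[45,-55.5,6],[0,-83,22],[0,0,0]],float);px=np.array([[171,237],[187,306],[201.4,263.9],[134.3,280.2]])
m=np.zeros((420,560),np.uint8)
r=silhouettes("wrist","julienne")[0];m=r["pixels"].astype(np.uint8);print(r["p"],m.sum())
# silhouette outline fit by IoU-like distance
dt=cv2.distanceTransform(1-cv2.Canny(m*255,50,150)//255,cv2.DIST_L2,5)
out=[(x,y,6) for x,y in [(-45,-55.5),(45,-55.5),(45,50.5),(40,55.5),(-40,55.5),(-45,50.5)]]
def w(p,P):
    c,q=np.cos(p[2]),np.sin(p[2]);P=np.array(P,float);return np.c_[p[0]+c*P[:,0]-q*P[:,1],p[1]+q*P[:,0]+c*P[:,1],P[:,2]]
L=[]
for a,b in [((-45,-50),(-45,48)),((45,-50),(45,48)),((-38,55.5),(38,55.5)),((-45,-55.5),(-16,-55.5)),((16,-55.5),(45,-55.5))]:
    for t in np.linspace(0,1,15): L.append((a[0]+t*(b[0]-a[0]),a[1]+t*(b[1]-a[1]),6))
def res(p):
    q=proj(C,w(p,L));return cv2.remap(dt,q[:,1].astype(np.float32)[None],q[:,0].astype(np.float32)[None],1)[0]
f0=least_squares(lambda p:(proj(C,w(p,pts))-px).ravel(),[432,-216,-.25]);print(f0.x,f0.fun)
f=least_squares(res,f0.x,diff_step=1e-3,x_scale=[1,1,.01]);print(f.x,np.abs(f.fun).mean(),np.abs(res(f0.x)).mean())
for p in (f0.x,f.x):print("grip",w(p,[[0,-83,22]]))
print(R.from_quat(s["eef_rot"]).as_matrix())
E
```

```text
0.8 7244
[ 436.85  -214.163   -0.233] [-0.735 -1.72  -0.458 -0.524  1.391  1.393 -0.136  0.813]
[ 436.392 -214.741   -0.229] 0.46326822 0.6012813
grip [[ 417.684 -294.919   22.   ]]
grip [[ 417.534 -295.571   22.   ]]
[[-0.002  1.     0.001]
 [ 1.     0.002 -0.   ]
 [-0.     0.001 -1.   ]]
```

Call:
move_arm --steps '[-0.327, -0.1, 1, 0, 0, 0.22, 1, -0.327, -0.1, 1, 0, 0, 0.22, 1, -0.327, -0.1, 1, 0, 0, 0.22, 1, -0.327, -0.1, 1, 0, 0, 0.22, 1]'

```text
t: 6.05
position: [418.5, -291.3, 103.5]
eef_rot: [0.783, 0.622, -0.0, -0.002]
contact_force: [-0.0, 0.3, 0.5]
finger_gap: 85.5
grip_force: 0.0
```

Call:
move_arm --steps '[0, 0, 0.25, 0, 0, 0, 1, 0, 0, 0.25, 0, 0, 0, 1]'

```text
t: 6.3
position: [419.4, -291.4, 67.6]
eef_rot: [0.783, 0.622, -0.0, -0.001]
contact_force: [-0.2, 1.0, -0.4]
finger_gap: 85.7
grip_force: 0.0
```

```bash
python3 - <<'E'
from h import *
np.set_printoptions(precision=2,suppress=True)
s=sense();print(s["t"],s["position"])
M=R.from_quat(s["eef_rot"]).as_matrix();print(M)
im=read_camera("wrist");C=cam("wrist",s);save("wD",im)
for t,z in [("julienne",0),("julienne_grip",22)]:
    for r in pinpoint("wrist",t)[:2]:
        p=atz(C,r["pixel"],z);print(t,r["pixel"],r["p"],p,(p-s["position"])@M)
E
```

```text
6.3 [ 419.42 -291.45   67.64]
[[ 0.23  0.97 -0.  ]
 [ 0.97 -0.23  0.  ]
 [ 0.   -0.   -1.  ]]
julienne [100.7, 275.7] 0.77 [ 434.18 -217.47    0.  ] [75.33 -2.2  67.73]
julienne_grip [226.0, 273.3] 0.58 [ 414.08 -297.04   22.  ] [-6.7  -3.87 45.64]
```

View pics/wD.png

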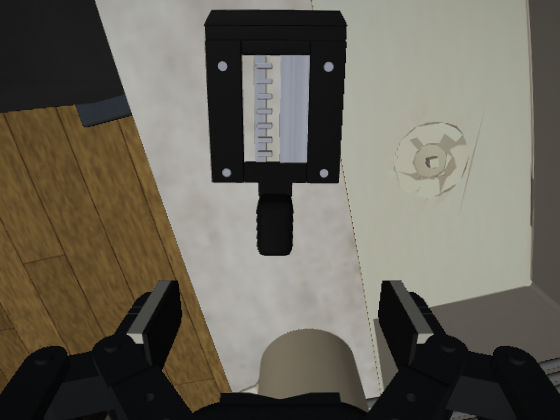

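The wrist view shows the insert square to the tool. Its midline is at col 276 against a finger centre of 280, and the grip block at rows 195-255. I'll shift slightly, descend and close.

Call:
move_arm --steps '[-0.033, -0.015, 0.3, 0, 0, 0, 1, -0.033, -0.015, 0.3, 0, 0, 0, 1, -0.033, -0.015, 0.38, 0, 0, 0, 1, -0.033, -0.015, 0.41, 0, 0, 0, 1, -0.033, -0.015, 0.415, 0, 0, 0, 1]'

```text
t: 7.08
position: [416.6, -297.4, 5.5]
eef_rot: [0.783, 0.622, 0.0, 0.0]
contact_force: [0.5, 0.2, -1.4]
finger_gap: 85.4
grip_force: 0.0
```

Call:
move_arm --steps '[0, 0, 0, 0, 0, 0, 0, 0, 0, 0, 0, 0, 0, 0, 0, 0, 0, 0, 0, 0, 0, 0, 0, 0, 0, 0, 0, 0, 0, 0, 0, 0, 0, 0, 0]'

```text
t: 7.7
position: [416.3, -297.2, 5.2]
eef_rot: [0.783, 0.622, -0.0, 0.0]
contact_force: [1.1, 0.8, 0.3]
finger_gap: 0.3
grip_force: 0.0
```

Call:
move_arm --steps '[0, 0, 0, 0, 0, 0, 0, 0, 0, 0, 0, 0, 0, 0, 0, 0, 0, 0, 0, 0, 0]'

```text
t: 8.07
position: [416.3, -297.3, 5.2]
eef_rot: [0.783, 0.622, -0.0, 0.0]
contact_force: [0.2, 0.4, -0.9]
finger_gap: -0.1
grip_force: 0.0
```

```bash
python3 - <<'E'
from h import *
s=sense();im=read_camera("wrist");save("wE",im);C=cam("wrist",s)
M=R.from_quat(s["eef_rot"]).as_matrix()
for t,z in [("julienne",0),("julienne_grip",22)]:
    for r in pinpoint("wrist",t)[:2]:
        p=atz(C,r["pixel"],z);print(t,r["pixel"],r["p"],p,(p-s["position"])@M)
print(proj(C,s["position"]))
E
```

```text
julienne [90.7, 276.3] 0.77 [ 433.80128298 -216.71840956    0.        ] [82.40517748 -1.20675602  5.1780983 ]
julienne_grip [259.6, 274.5] 0.81 [ 414.12158304 -297.05187859   22.        ] [ -0.3011732   -2.15799457 -16.8107975 ]
[[245.26538244 278.76365699]]
```

View pics/wE.png

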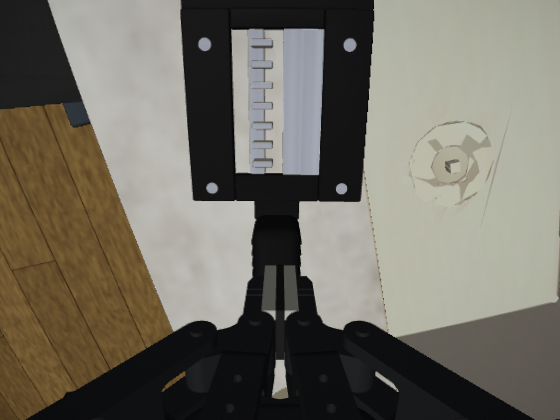

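The fingers closed on nothing. In the picture the closed tips sit behind the grip block, at rows 265-300, while the block spans rows 215-265. The fixed cameras should show where the tips really are.

```bash
python3 - <<'E'
from h import *
s=sense();o=[]
for n in ["scene","side"]:
    im=read_camera(n);C=cam(n)
    M=R.from_quat(s["eef_rot"]).as_matrix()
    q=proj(C,[s["position"],s["position"]+M@[84,0,-181]]);print(n,q,[(r["pixel"],r["p"]) for r in pinpoint(n,"julienne_grip")])
    r,c=map(int,q[0]);r0,c0=r-40,c-50;print(r0,c0)
    o.append(cv2.resize(im[r0:r0+75,c0:c0+100],None,fx=4,fy=4,interpolation=cv2.INTER_CUBIC))
    for rr in silhouettes(n,"julienne")[:1]: ys,xs=np.nonzero(rr["pixels"]);print(ys.min(),ys.max(),xs.min(),xs.max())
save("cmp",np.hstack(o))
E
```

```text
scene [[225.05616942 184.38165434]
 [186.27133512 199.93513173]] [([219.9, 185.1], 0.85)]
185 134
218 236 179 218
side [[263.97703253 205.39444528]
 [217.08781279 216.88000223]] [([263.8, 205.6], 0.82), ([184.0, 289.0], 0.39)]
223 155
246 267 200 236
```

View pics/cmp.png

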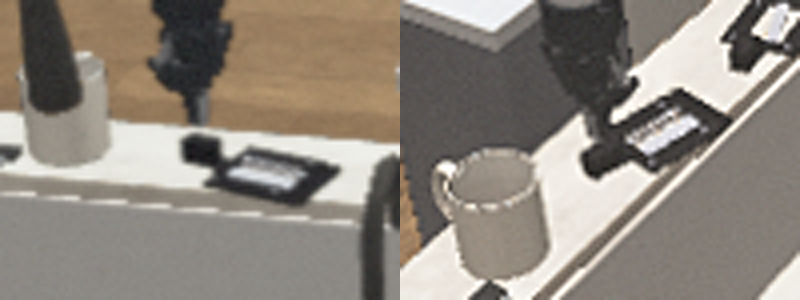

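Both fixed views show the fingertips standing above the block rather than beside it, at scene px ≈(216,183) and side px ≈(255.5,205). I'll triangulate the real tip position.

```bash
python3 - <<'E'
from h import *
np.set_printoptions(precision=2,suppress=True)
s=sense();S,D=cam("scene"),cam("side")
print(tri([ray(S,(216,183.2)),ray(D,(255.5,205.3))]),s["position"])
C=cam("wrist",s)
M=R.from_quat(s["eef_rot"]).as_matrix()
for x in (-11,0,11):
  print(proj(C,[s["position"]+M@[x,0,z] for z in (0,-10,-20,-30,-40,-50,-60)])[:,0])
print(s["q"],s["joint_efforts"],s["finger_gap"],s["contact_force"])
E
```

```text
(array([ 421.93, -296.56,   48.85]), [0.4851527933824372, 0.4851527933827621]) [ 416.24 -297.19    5.17]
[262.8  271.43 280.92 291.43 303.1  316.14 330.8 ]
[245.27 253.21 261.97 271.69 282.54 294.7  308.42]
[227.04 234.22 242.17 251.01 260.9  272.04 284.67]
[-0.76  0.49  1.89 -0.    0.77 -0.53] [  0.   -49.31 -16.08  -0.     0.    -0.  ] -0.3465278212860716 [-0.27  0.8  -0.19]
```

Three independent measurements agree that the real fingertips are about 44 mm short of the reported TCP: triangulation gives z≈49, the wrist view ≈−44, and the fingers closed empty above the 29 mm block. I'll open, go down a further 42 mm while watching the force, and close again.

Call:
move_arm --steps '[0, -0.012, 0, 0, 0, 0, 1, 0, -0.012, 0, 0, 0, 0, 1, 0, -0.012, 0, 0, 0, 0, 1, 0, -0.012, 0, 0, 0, 0, 1, 0, -0.012, 0, 0, 0, 0, 1]'

```text
t: 9.15
position: [414.6, -296.9, 5.2]
eef_rot: [0.783, 0.622, -0.0, 0.0]
contact_force: [-0.3, 0.1, 0.1]
finger_gap: 85.4
grip_force: 0.0
```

Call:
move_arm --steps '[0, 0, 0.04, 0, 0, 0, 1, 0, 0, 0.08, 0, 0, 0, 1, 0, 0, 0.12, 0, 0, 0, 1, 0, 0, 0.16, 0, 0, 0, 1, 0, 0, 0.16, 0, 0, 0, 1]'

```text
t: 9.78
position: [414.1, -296.4, -19.5]
eef_rot: [0.783, 0.622, -0.0, -0.001]
contact_force: [-1.0, 0.8, -0.2]
finger_gap: 85.4
grip_force: 0.0
```

Call:
move_arm --steps '[0, 0, 0.03, 0, 0, 0, 1, 0, 0, 0.06, 0, 0, 0, 1, 0, 0, 0.09, 0, 0, 0, 1, 0, 0, 0.12, 0, 0, 0, 1, 0, 0, 0.12, 0, 0, 0, 1]'

```text
t: 10.4
position: [414.2, -296.6, -37.2]
eef_rot: [0.783, 0.622, -0.0, -0.0]
contact_force: [0.2, -0.6, -0.2]
finger_gap: 85.5
grip_force: 0.0
```

Call:
move_arm --steps '[0, 0, 0, 0, 0, 0, 0, 0, 0, 0, 0, 0, 0, 0, 0, 0, 0, 0, 0, 0, 0, 0, 0, 0, 0, 0, 0, 0, 0, 0, 0, 0, 0, 0, 0]'

```text
t: 11.02
position: [414.8, -297.0, -36.5]
eef_rot: [0.783, 0.622, 0.0, 0.0]
contact_force: [-0.3, -0.6, 3.6]
finger_gap: 23.3
grip_force: 59.2
```

Gripped: gap 23.3 mm, grip force 59 N. Next are the lift and the plan to the pre-insert pose.

```bash
cat > plan.py <<'E'
from fit import *
def cmd(Pn,Rn,P=None,Ro=None):
    s=sense();P=s["position"] if P is None else np.array(P);Ro=R.from_quat(s["eef_rot"]).as_matrix() if Ro is None else Ro
    return np.r_[(Ro.T@(Pn-P))/150,(R.from_matrix(Ro.T@Rn).as_rotvec(degrees=True))/60]
def tcp(B,x,y,z,ox=84,oz=36.8):
    # insert origin in bed coords -> TCP pose; B=bedT
    Rn=B[:3,:3]@np.array([[0,1,0],[1,0,0],[0,0,-1.]]);return B[:3,:3]@[x,y-ox,z-oz]+B[:3,3],Rn
E
python3 - <<'E'
from plan import *
B=bedT(483.6,317.4,.19)
Pn,Rn=tcp(B,0,-160,90);print(Pn,Rn)
s=sense();P=s["position"]+[0,0,150];print(P)
Ro=R.from_quat(s["eef_rot"]).as_matrix()
print(Ro.T@(Pn-P),cmd(Pn,Rn))
print(tcp(B,0,-7.5,10)[0])
E
```

```text
[505.96  73.23 137.4 ] [[-0.19  0.87  0.45]
 [ 0.98  0.17  0.09]
 [ 0.    0.45 -0.89]]
[ 414.77 -297.03  113.51]
[381.28   4.89 -24.06] [ 2.54  0.03 -1.16 -0.44  0.09 -0.39]
[512.83 229.84  66.12]
```

Call:
move_arm --steps '[0, 0, -0.1, 0, 0, 0, 0, 0, 0, -0.3, 0, 0, 0, 0, 0, 0, -0.65, 0, 0, 0, 0, 0, 0, -1, 0, 0, 0, 0, 0, 0, -1, 0, 0, 0, 0]'

```text
t: 11.65
position: [417.2, -299.2, 118.0]
eef_rot: [0.783, 0.622, 0.001, 0.005]
contact_force: [-0.3, -0.6, -0.8]
finger_gap: 22.8
grip_force: 59.2
```

Call:
move_arm --steps '[0.3, 0, -0.1, 0, 0, 0, 0, 0.6, 0, -0.2, 0, 0, 0, 0, 0.85, 0, -0.2, 0, 0, 0, 0, 0.85, 0, -0.2, 0, 0, 0, 0]'

```text
t: 12.15
position: [442.4, -169.8, 142.6]
eef_rot: [0.782, 0.623, -0.0, -0.001]
contact_force: [-1.0, -0.4, -1.2]
finger_gap: 22.9
grip_force: 59.1
```

Call:
move_arm --steps '[0.3, 0, 0, 0, 0, 0, 0, 0.6, 0, 0, 0, 0, 0, 0, 0.85, 0, 0, 0, 0, 0, 0, 0.85, 0, 0, 0, 0, 0, 0]'

```text
t: 12.65
position: [471.8, -47.0, 142.5]
eef_rot: [0.782, 0.623, -0.0, -0.001]
contact_force: [0.6, -0.7, -0.5]
finger_gap: 23.1
grip_force: 59.0
```

Call:
move_arm --steps '[0.2, 0, 0, -0.1, 0.02, -0.1, 0, 0.4, 0, 0, -0.2, 0.05, -0.2, 0, 0.65, 0, 0, -0.3, 0.07, -0.3, 0, 0.65, 0, 0, -0.44, 0.09, -0.39, 0, 0.65, 0, 0, -0.44, 0.09, -0.39, 0]'

```text
t: 13.28
position: [491.4, 45.7, 141.5]
eef_rot: [0.62, 0.75, 0.176, 0.148]
contact_force: [-0.3, 0.2, -1.4]
finger_gap: 23.0
grip_force: 59.3
```

```bash
python3 - <<'E'
from plan import *
B=bedT(483.6,317.4,.19);s=sense();print(s["t"],s["position"],s["q"],s["finger_gap"])
Pn,Rn=tcp(B,0,-140,70);print(Pn,cmd(Pn,Rn))
E
```

```text
13.275 [491.4   45.75 141.53] [-0.18  0.08  2.2   0.37  0.45 -0.67] 23.002984759678338
[511.1   94.58 119.58] [ 0.3   0.1   0.21 -0.01  0.   -0.  ]
```

Call:
move_arm --steps '[0.3, 0.1, 0.2, 0, 0, 0, 0, 0.3, 0.1, 0.2, 0, 0, 0, 0, 0.3, 0.1, 0.2, 0, 0, 0, 0]'

```text
t: 13.65
position: [512.0, 95.0, 122.3]
eef_rot: [0.62, 0.75, 0.176, 0.148]
contact_force: [-0.6, -0.8, -1.2]
finger_gap: 22.6
grip_force: 59.3
```

```bash
python3 - <<'E'
from plan import *
B=bedT(483.6,317.4,.19);s=sense();print(s["t"],s["position"],s["q"],s["finger_gap"],cmd(*tcp(B,0,-140,70)))
im=read_camera("wrist");C=cam("wrist",s);np.savez("wF.npz",K=C[0],d=C[1],T=C[2])
for t in ["slot_mouth","insert_home","lock_grip","julienne","slicer_bed"]:
    print(t,[(np.round(r["pixel"],1),round(r["p"],2)) for r in pinpoint("wrist",t)][:2])
w=lambda p:np.array(p)@B[:3,:3].T+B[:3,3]
print(proj(C,w([[0,-62,0],[86,-74,35],[-33,-62,23.5],[33,-62,23.5]])))
save("wF",cv2.resize(im,(800,600)))
E
```

```text
13.65 [511.98  94.98 122.34] [-0.02  0.15  2.18  0.26  0.36 -0.43] 22.614280634941235 [-0.   -0.01  0.01 -0.01  0.   -0.  ]
slot_mouth []
insert_home [(array([295.4, 100. ]), 0.73)]
lock_grip [(array([292.1, 104. ]), 0.61)]
julienne [(array([ 91., 281.]), 0.65)]
slicer_bed []
[[-64.75 275.59]
 [-59.83 465.5 ]
 [-82.96 204.1 ]
 [-83.7  345.66]]
```

View pics/wF.png

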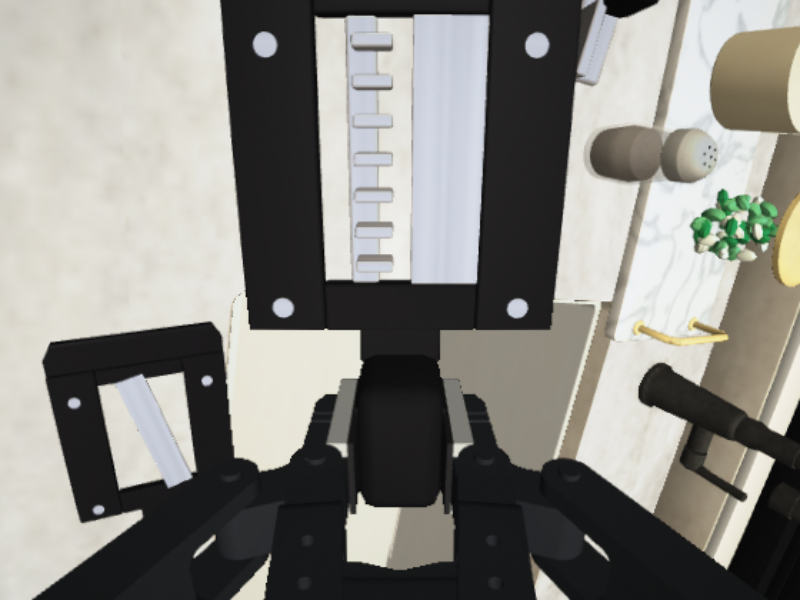

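The insert sits straight and centred in the fingers, with shoulder corners at (328,250) and (328,552). The slicer is out of view, so I'll move over the channel, still high, to see the lips beside the insert.

Call:
move_arm --steps '[0.3, 0, -0.15, 0, 0, 0, 0, 0.6, 0, -0.15, 0, 0, 0, 0, 0.6, 0, -0.15, 0, 0, 0, 0]'

```text
t: 14.32
position: [485.4, 184.8, 143.6]
eef_rot: [0.619, 0.75, 0.178, 0.149]
contact_force: [-0.6, 0.2, -0.9]
finger_gap: 22.9
grip_force: 59.4
```

```bash
python3 - <<'E'
from plan import *
b=np.load("wF.npz");C=(b["K"],b["d"],b["T"])
T=b["T"];c=get_calibration("wrist");Tt=np.array(c["T_tool_cam"]);Ct=(C[0],C[1],Tt)
for px in [(229.6,175),(229.6,386.4),(31,185),(31,376)]: print("tool",atz(Ct,px,-42.8))
B=bedT(483.6,317.4,.19);s=sense();print(s["t"],s["position"],s["q"],cmd(*tcp(B,0,-50,92)))
im=read_camera("wrist");C=cam("wrist",s);np.savez("wG.npz",K=C[0],d=C[1],T=C[2])
w=lambda p:np.array(p)@B[:3,:3].T+B[:3,3]
print(proj(C,w([[0,-62,0],[86,-74,35],[-57,-62,23.5],[57,-62,23.5],[-57,-38,23.5],[57,-38,23.5]])))
save("wG",cv2.resize(im,(800,600),interpolation=cv2.INTER_CUBIC))
E
```

```text
tool [ 27.02 -44.07 -42.8 ]
tool [ 27.04  45.33 -42.8 ]
tool [103.65 -33.71 -42.8 ]
tool [103.68  34.64 -42.8 ]
14.325 [485.4  184.77 143.56] [ 0.26  0.11  2.15 -0.08  0.41  0.13] [-0.02 -0.02  0.02 -0.    0.    0.  ]
[[111.55 274.41]
 [138.61 422.63]
 [114.58 177.95]
 [114.96 369.82]
 [ 72.15 174.72]
 [ 72.42 372.89]]
```

View pics/wG.png

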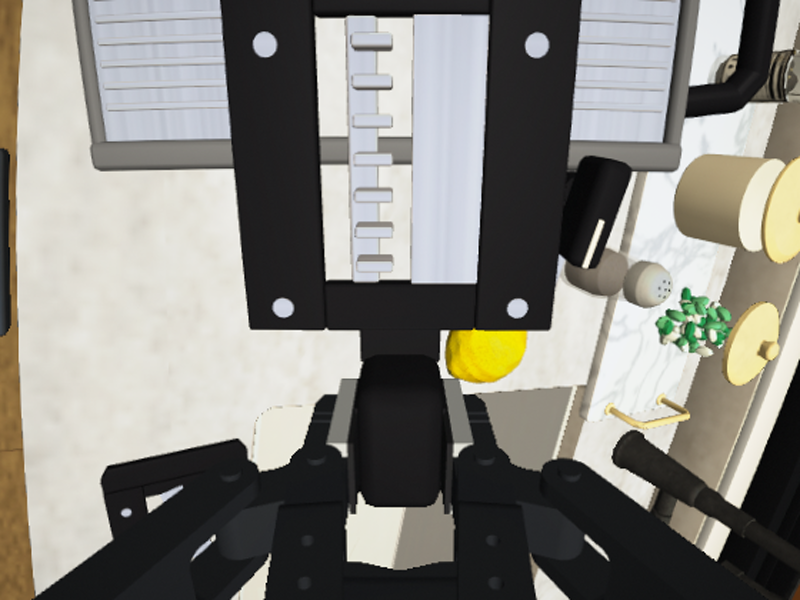

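The lips are hidden below the frame. The right rail shows its ends at about (168,95) and (168,683), so the yaw agrees, and the knob axis is at about (203,597). I'll refit the bed with this view.

```bash
cat > fit2.py <<'E'
from plan import *
b=np.load("wB.npz");CB=(b["K"],b["d"],b["T"]);g=np.load("wG.npz");CG=(g["K"],g["d"],g["T"])
cB=lambda u,v:(20+v/2.5,160+u/2.5); cG=lambda u,v:(v*.7,u*.7)
im={(-57,-62):(229,560),(-33,-62):(270,562),(33,-62):(385,567),(57,-62):(437,570),(-33,-38):(265,517),(33,-38):(383,522)}
px=np.array([cB(*v) for v in im.values()]);k=np.array(list(im))
hp=np.array([cB(216,401.5),cB(375,392.5)])
def res(p,r,full=False):
    T=bedT(*p[:3]);w=lambda P:np.atleast_2d(P)@T[:3,:3].T+T[:3,3]
    e=proj(CB,w(np.c_[k,np.full(6,r+14)]))-px
    h=proj(CB,w([[p[3],26,r+19],[p[4],26,r+19]]))-hp
    l=proj(CB,w([86,-74,35]))-[262.3,354.2]
    lg=proj(CG,w([86,-74,43]))-cG(597,203)
    E=w([[p[5],p[7],p[8]],[p[6],p[7],p[8]]])
    rb=proj(CB,E)-[cB(133,548),cB(603,567)]; rg=proj(CG,E)-[cG(95,169),cG(681,169)]
    if full: print(e,l,lg,rb,rg,sep="\n")
    return np.r_[e.ravel(),h.ravel(),.5*l.ravel(),lg.ravel(),.5*rb.ravel(),.5*rg.ravel()]
if __name__=="__main__":
  for r in [0,3,6,9,12,15]:
    f=least_squares(res,[481,317,.19,-40,40,-110,150,-65,5],args=(r,),loss="soft_l1");print(r,f.x,f.cost)
    if r in(3,9): res(f.x,r,True)
E
python3 fit2.py
```

```text
0 [ 478.71  313.85    0.19  -40.74   44.42 -129.47  134.48  -61.43    8.4 ] 12.023812027449113
3 [ 479.88  314.98    0.19  -40.25   44.31 -130.66  133.29  -62.31    9.01] 10.652032113177187
[[-0.71  0.73]
 [-0.79 -0.22]
 [-0.67  0.6 ]
 [-1.04 -1.45]
 [ 0.39 -1.94]
 [-0.7  -1.71]]
[[2.79 0.01]]
[[1.66 4.95]]
[[-0.22 -0.36]
 [-0.18 -0.12]]
[[ 0.36  0.14]
 [-0.15  0.08]]
6 [ 481.24  315.97    0.19  -40.02   43.95 -131.86  132.07  -63.01    9.64] 10.425570300833353
9 [ 482.81  316.9     0.19  -40.06   43.33 -133.11  130.78  -63.64   10.29] 12.208528681324225
[[-0.17  0.28]
 [-0.14 -0.47]
 [ 0.31  0.99]
 [ 0.06 -0.79]
 [ 0.83 -2.14]
 [ 0.04 -1.24]]
[[1.58 2.42]]
[[-0.46  8.72]]
[[-0.66 -0.41]
 [ 0.33 -0.03]]
[[-0.75  0.14]
 [ 0.86 -0.01]]
12 [ 484.27  317.97    0.18  -39.95   42.85 -134.37  129.5   -64.41   10.95] 15.954053943991745
15 [ 485.57  319.12    0.18  -39.63   42.58 -135.62  128.24  -65.31   11.59] 20.783225635289707
```

```bash
python3 - <<'E'
from plan import *
from fit2 import res
for r in (5,6,7):
    f=least_squares(res,[481,317,.19,-40,40,-110,150,-65,5],args=(r,),loss="soft_l1");print(r,f.x[:3].round(4))
B=bedT(481,315.7,.188)
P,Rn=tcp(B,0,-105.5,40,82.5);print(P,cmd(P,Rn).round(3))
E
```

```text
5 [480.76 315.66   0.19]
6 [481.24 315.97   0.19]
7 [481.75 316.28   0.19]
[514.71 130.74  92.85] [-0.38 -0.04  0.36 -0.    0.    0.  ]
```

Call:
move_arm --steps '[-0.2, -0.02, 0, 0, 0, 0, 0, -0.38, -0.035, 0, 0, 0, 0, 0, -0.38, -0.035, 0.2, 0, 0, 0, 0, -0.38, -0.035, 0.36, 0, 0, 0, 0, -0.38, -0.035, 0.36, 0, 0, 0, 0]'

```text
t: 15.0
position: [515.3, 128.1, 90.8]
eef_rot: [0.622, 0.749, 0.176, 0.148]
contact_force: [-0.6, 0.5, -1.1]
finger_gap: 23.2
grip_force: 59.3
```

```bash
sed -i 's/precision=2/precision=4/' fit.py; cat > st.py <<'E'
from plan import *
import sys
B=bedT(481,315.7,.19)
def st(ox=82.5,oz=36.8):
    s=sense();M=R.from_quat(s["eef_rot"]).as_matrix();O=s["position"]+M@[ox,0,-oz]
    Rb=B[:3,:3];ins=np.c_[M[:,1],M[:,0],-M[:,2]]
    print("t",s["t"],"insert in bed",((O-B[:3,3])@Rb).round(2),"rot",R.from_matrix(Rb.T@ins).as_rotvec(degrees=True).round(2),"F bed",(s["contact_force"]@Rb).round(1),"q",s["q"].round(2),"gap",round(s["finger_gap"],1))
st()
if len(sys.argv)>3: print(cmd(*tcp(B,*map(float,sys.argv[1:4]),82.5)).round(4))
E
python3 st.py 0 -105.5 32
```

```text
t 15.0 insert in bed [  -0.54 -108.03   37.9 ] rot [-0.29  0.44 -0.22] F bed [-1.   0.6 -0.8] q [ 0.08  0.24  2.19  0.18  0.25 -0.27] gap 23.2
[ 0.0183  0.0078  0.0419 -0.0073  0.0048 -0.0036]
```

q5 is close to its 0.2 limit, so I'll fit a quick arm model from the recorded poses to predict the joints at the home pose.

```bash
cat > kin.py <<'E'
from plan import *
D=[([1.07,.359,1.51,0,1.272,-.115],[225.8,555.9,193.4]),([.31,.14,1.47,0,1.53,.31],[471.2,221.9,329.7]),([-.66,.16,1.64,0,1.35,-.65],[432.4,-246.2,253.5]),
([-.76,.49,1.89,0,.77,-.53],[416.2,-297.2,5.2]),([-.18,.08,2.2,.37,.45,-.67],[491.4,45.75,141.5]),([-.02,.15,2.18,.26,.36,-.43],[512,95,122.3]),([.26,.11,2.15,-.08,.41,.13],[485.4,184.8,143.6]),([.08,.24,2.19,.18,.25,-.27],[515.3,128.1,90.8])]
s=sense();D.append((list(s["q"]),list(s["position"])))
def fk(q,p):
    a,h,L1,b,L2,Lt=p;E=R.from_euler
    R1=E("z",q[0]);R2=R1*E("y",q[1]);R3=R2*E("y",q[2]);R5=R3*E("z",q[3])*E("y",q[4]);R6=R5*E("z",q[5])
    return R1.apply([a,0,h])+R2.apply([0,0,L1])+R3.apply([b,0,L2])+R6.apply([0,0,Lt]),R6
f=least_squares(lambda p:np.r_[np.concatenate([fk(q,p)[0]-x for q,x in D]),.01*(p-[50,330,400,0,400,250])],[50,330,400,0,400,250],loss="soft_l1",f_scale=3);KP=f.x
R6s=fk(s["q"],KP)[1].as_matrix();OFF=R6s.T@R.from_quat(s["eef_rot"]).as_matrix()
def ik(P,Rn,q0):
    g=lambda q:np.r_[(fk(q,KP)[0]-P)/100,R.from_matrix((fk(q,KP)[1].as_matrix()@OFF).T@Rn).as_rotvec()]
    r=least_squares(g,q0);return r.x,r.cost
if __name__=="__main__":
    print(KP.round(1),f.fun[:-6].reshape(-1,3).round(1).tolist());print(OFF.round(3))
    B=bedT(481,315.7,.19);q0=s["q"]
    for y,z in [(-105.5,20),(-125,7),(-60,7),(-7.5,7),(-7.5,0),(-7.5,12)]: print(y,z,ik(*tcp(B,0,y,z,82.5),q0))
    # knob: real tip 44 short
    for ang in (0.2,0.8,1.57):
        Rn=B[:3,:3]@R.from_euler("z",-ang).as_matrix()@np.array([[0,1,0],[1,0,0],[0,0,-1.]])
        P=B[:3,:3]@np.array([86,-74,35-19-44.])+B[:3,3];print("knob",ang,P,ik(P,Rn,q0))
E
python3 kin.py
```

```text
[-30.  420.8 550.1 126.6 455.  488.3] [[43.7, -63.6, -0.6], [2.3, -70.2, 3.2], [-62.8, -40.7, -4.6], [-92.1, -10.8, -4.0], [-3.9, -56.4, -1.4], [0.9, -61.0, 2.2], [24.2, -65.3, 2.4], [2.2, -64.9, 1.1], [-1.7, -65.8, -0.1]]
[[ 0. -1.  0.]
 [ 1.  0.  0.]
 [-0.  0.  1.]]
-105.5 20 (array([ 0.2878,  0.3063,  2.1646, -0.2183,  0.2061,  0.301 ]), np.float64(1.7101991121197167e-19))
-125 7 (array([ 0.226 ,  0.3412,  2.1608, -0.0972,  0.1694,  0.1279]), np.float64(1.5013443652503611e-19))
-60 7 (array([ 0.4225,  0.35  ,  2.1425, -0.5108,  0.2156,  0.7088]), np.float64(1.9307809001939744e-24))
-7.5 7 (array([ 0.5696,  0.366 ,  2.1091, -0.6541,  0.2801,  0.9765]), np.float64(2.8195111439358458e-30))
-7.5 0 (array([ 0.5662,  0.3842,  2.1054, -0.6829,  0.2675,  1.0037]), np.float64(6.934636377483177e-30))
-7.5 12 (array([ 0.572 ,  0.353 ,  2.1115, -0.6347,  0.2894,  0.9583]), np.float64(3.0696329717176914e-30))
knob 0.2 [582.7061 259.904  104.095 ] (array([ 0.5384,  0.3658,  1.9254, -0.38  ,  0.4312,  0.8611]), np.float64(1.119216391765903e-19))
knob 0.8 [582.7061 259.904  104.095 ] (array([ 0.5384,  0.3658,  1.9254, -0.38  ,  0.4312,  1.4611]), np.float64(1.3166261087646888e-30))
knob 1.57 [582.7061 259.904  104.095 ] (array([ 0.5384,  0.3658,  1.9254, -0.38  ,  0.4312,  2.2311]), np.float64(1.3085271336767759e-30))
```

```bash
sed -i 's/a,h,L1,b,L2,Lt=p;/a,h,L1,b,L2,Lt,e=p;/; s/R1.apply(\[a,0,h\])/R1.apply([a,e,h])/; s/,400,250\])\]/,400,250,60])]/; s/,400,250\],loss/,400,250,60],loss/; s/fun\[:-6\]/fun[:-7]/' kin.py; python3 kin.py
```

```text
[  6.3 253.5 603.3 107.4 429.1 396.   69.3] [[0.1, 1.2, 0.3], [-1.2, 1.4, 1.1], [-0.8, -1.1, -2.4], [-2.2, -0.7, 0.0], [0.7, -1.6, -1.6], [-0.2, -0.1, 1.6], [-1.7, 2.5, 1.5], [2.2, 0.5, 0.1], [-1.3, -0.4, -0.9]]
[[ 0. -1.  0.]
 [ 1.  0.  0.]
 [-0.  0.  1.]]
-105.5 20 (array([ 0.0834,  0.2849,  2.1959,  0.2483,  0.1978, -0.3387]), np.float64(1.65802499454596e-30))
-125 7 (array([ 0.0314,  0.3172,  2.1974,  0.4218,  0.1761, -0.5575]), np.float64(1.8761332326779899e-22))
-60 7 (array([ 0.2102,  0.3248,  2.1811, -0.0558,  0.1648,  0.073 ]), np.float64(3.8100854488059616e-20))
-7.5 7 (array([ 0.3499,  0.3387,  2.1513, -0.3743,  0.1991,  0.5103]), np.float64(3.226369566668608e-29))
-7.5 0 (array([ 0.3486,  0.3556,  2.1504, -0.4031,  0.1839,  0.5385]), np.float64(3.9768705584773825e-25))
-7.5 12 (array([ 0.3509,  0.3266,  2.1517, -0.3561,  0.2102,  0.4925]), np.float64(3.1260230893761653e-30))
knob 0.2 [582.7061 259.904  104.095 ] (array([ 0.358 ,  0.3432,  1.9518, -0.202 ,  0.3882,  0.5373]), np.float64(1.472130660744701e-21))
knob 0.8 [582.7061 259.904  104.095 ] (array([ 0.358 ,  0.3432,  1.9518, -0.202 ,  0.3882,  1.1373]), np.float64(3.480784387013545e-22))
knob 1.57 [582.7061 259.904  104.095 ] (array([ 0.358 ,  0.3432,  1.9518, -0.202 ,  0.3882,  1.9073]), np.float64(1.2663343105949352e-23))
```

```bash
cat > lean.py <<'E'
from kin import *
def tcpl(B,x,y,z,deg,piv=26):
    # tool leaned by deg about insert x through the grasp point
    L=R.from_euler("x",deg,degrees=True).as_matrix()
    Rl=L@np.array([[0,1,0],[1,0,0],[0,0,-1.]]); G=np.array([x,y-82.5,z+piv]); Pl=G+Rl@[0,0,63.0]
    return B[:3,:3]@Pl+B[:3,3],B[:3,:3]@Rl
if __name__=="__main__":
    B=bedT(481,315.7,.19)
    for d in (-18,-12,12,18):
        print(d)
        for y,z in [(-135,25),(-125,7),(-60,7),(-7.5,7),(-7.5,0)]:
            q,c=ik(*tcpl(B,0,y,z,d),s["q"]); print("  ",y,z,q.round(2),"%.0e"%c)
E
python3 lean.py
```

```text
-18
   -135 25 [ 0.29  0.33  2.17 -1.07  0.41  1.12] 2e-27
   -125 7 [ 0.31  0.37  2.16 -1.14  0.4   1.23] 9e-22
   -60 7 [ 0.47  0.4   2.11 -1.05  0.5   1.26] 8e-21
   -7.5 7 [ 0.59  0.42  2.05 -0.97  0.58  1.29] 9e-24
   -7.5 0 [ 0.59  0.43  2.05 -0.99  0.57  1.3 ] 3e-21
-12
   -135 25 [ 0.19  0.3   2.18 -0.85  0.28  0.83] 9e-31
   -125 7 [ 0.22  0.34  2.18 -0.98  0.27  0.99] 4e-20
   -60 7 [ 0.39  0.36  2.14 -0.96  0.37  1.11] 2e-25
   -7.5 7 [ 0.52  0.38  2.09 -0.91  0.44  1.17] 5e-22
   -7.5 0 [ 0.51  0.4   2.09 -0.94  0.43  1.2 ] 3e-19
12
   -135 25 [-0.18  0.3   2.19  0.93  0.46 -1.23] 2e-24
   -125 7 [-0.15  0.34  2.19  1.01  0.42 -1.29] 2e-21
   -60 7 [ 0.02  0.34  2.2   1.03  0.33 -1.16] 1e-24
   -7.5 7 [ 0.16  0.34  2.19  0.99  0.27 -1.  ] 1e-18
   -7.5 0 [ 0.16  0.36  2.19  1.04  0.26 -1.05] 6e-30
18
   -135 25 [-0.26  0.33  2.17  0.99  0.59 -1.36] 1e-26
   -125 7 [-0.23  0.37  2.17  1.06  0.55 -1.41] 2e-19
   -60 7 [-0.07  0.36  2.19  1.14  0.47 -1.35] 2e-20
   -7.5 7 [ 0.07  0.36  2.19  1.19  0.39 -1.27] 6e-31
   -7.5 0 [ 0.08  0.38  2.19  1.23  0.39 -1.31] 2e-30
```

Straight insertion would pass q5's limit of 0.2, but with the tool leaned about 15° back along the insert, all joints stay in range. So I'll put the insert down near its old place, re-grip it leaned, and return.

```bash
python3 - <<'E'
from kin import *
Ro=R.from_quat([.783,.622,0,0]).as_matrix()
P1,R1=tcp(bedT(481,315.7,.19),0,-150,75,82.5);print("up",cmd(P1,R1).round(3),ik(P1,R1,s["q"])[0])
P2=np.array([480,-10,150.]);print("lvl",cmd(P2,Ro,P1,R1).round(3))
P3=np.array([419.5,-277,-20.]);print("go",Ro.T@(P3-P2)/150)
for z in (-20,-36):
  P4,R4=tcpl(np.r_[np.c_[R.from_euler("z",-.231).as_matrix(),[438.9,-196,0]],[[0,0,0,1]]],0,0,0,15,28);print("leaned",P4,ik(P4,R4,s["q"]))
E
```

```text
up [-0.28   0.007 -0.243 -0.007  0.005 -0.004] [-0.058   0.1418  2.191   0.3161  0.3667 -0.5182]
lvl [-0.581 -0.19  -0.291  0.443 -0.094  0.392]
go [-1.8251  0.0098  1.1333]Traceback (most recent call last):
  File "<stdin>", line 7, in <module>
NameError: name 'tcpl' is not defined. Did you mean: 'tcp'?
```

Call:
move_arm --steps '[-0.28, 0, -0.25, 0, 0, 0, 0, -0.28, 0, -0.25, 0, 0, 0, 0]'

```text
t: 15.25
position: [508.4, 82.7, 128.8]
eef_rot: [0.622, 0.748, 0.178, 0.151]
contact_force: [0.6, 0.7, -1.9]
finger_gap: 22.8
grip_force: 59.6
```

Call:
move_arm --steps '[-0.2, -0.06, -0.1, 0.11, -0.02, 0.1, 0, -0.4, -0.12, -0.2, 0.22, -0.05, 0.2, 0, -0.581, -0.19, -0.29, 0.33, -0.07, 0.3, 0, -0.581, -0.19, -0.29, 0.443, -0.094, 0.392, 0, -0.581, -0.19, -0.29, 0.443, -0.094, 0.392, 0]'

```text
t: 15.88
position: [481.4, -8.9, 152.6]
eef_rot: [0.784, 0.621, -0.002, 0.001]
contact_force: [0.6, 0.9, -1.5]
finger_gap: 23.0
grip_force: 59.6
```

Call:
move_arm --steps '[-0.3, 0, 0, 0, 0, 0, 0, -0.6, 0, 0, 0, 0, 0, 0, -0.91, 0, 0, 0, 0, 0, 0, -0.91, 0, 0, 0, 0, 0, 0]'

```text
t: 16.38
position: [445.8, -142.9, 152.6]
eef_rot: [0.785, 0.62, -0.002, 0.001]
contact_force: [-0.2, 0.4, -0.4]
finger_gap: 23.2
grip_force: 59.5
```

Call:
move_arm --steps '[-0.3, 0, 0.2, 0, 0, 0, 0, -0.6, 0, 0.4, 0, 0, 0, 0, -0.91, 0, 0.7, 0, 0, 0, 0, -0.91, 0, 0.7, 0, 0, 0, 0]'

```text
t: 16.88
position: [413.4, -273.9, 45.8]
eef_rot: [0.784, 0.62, -0.003, -0.002]
contact_force: [-0.8, 0.4, -1.1]
finger_gap: 23.0
grip_force: 59.5
```

```bash
python3 - <<'E'
from lean import *
Ro=R.from_quat([.783,.622,0,0]).as_matrix()
print(s["t"],s["position"],cmd(np.array([419.5,-277,-35.5]),Ro).round(4),s["finger_gap"])
E
```

```text
16.875 [ 413.39   -273.8627   45.7579] [-0.0098  0.0478  0.5415 -0.0059  0.0021 -0.0044] 22.959524906298597
```

Call:
move_arm --steps '[0, 0.04, 0.2, 0, 0, 0, 0, 0, 0.04, 0.4, 0, 0, 0, 0, 0, 0.04, 0.5, -0.006, 0.002, -0.004, 0, 0, 0.04, 0.53, -0.006, 0.002, -0.004, 0, 0, 0.04, 0.538, -0.006, 0.002, -0.004, 0]'

```text
t: 17.5
position: [421.8, -275.3, -31.6]
eef_rot: [0.782, 0.623, 0.001, 0.003]
contact_force: [0.4, -0.3, -0.1]
finger_gap: 23.3
grip_force: 59.6
```

Call:
move_arm --steps '[0, 0, 0, 0, 0, 0, 0.8, 0, 0, 0, 0, 0, 0, 0.8, 0, 0, 0, 0, 0, 0, 0.8, 0, 0, 0, 0, 0, 0, 0.8]'

```text
t: 18.0
position: [421.5, -276.3, -32.1]
eef_rot: [0.783, 0.622, 0.0, 0.002]
contact_force: [0.2, -0.5, -0.1]
finger_gap: 68.3
grip_force: 0.0
```

```bash
python3 - <<'E'
from lean import *
M=R.from_quat(s["eef_rot"]).as_matrix();p=s["position"]
print(s["t"],p,s["finger_gap"],s["contact_force"])
# insert pose on table from tool frame
O=p+M@[82.5,0,-p[2]*-1*-1] if 0 else p+M@[82.5,0,0]; yaw=np.arctan2(-M[0,0],M[1,0]); O[2]=0
Bi=np.eye(4);Bi[:3,:3]=R.from_euler("z",yaw).as_matrix();Bi[:3,3]=O;print(O,yaw);np.save("Bi.npy",Bi)
for piv in (60,27):
    P,Rn=tcpl(Bi,0,0,0,15,piv);print(piv,P,cmd(P,Rn).round(4),ik(P,Rn,s["q"]))
r=read_camera("wrist");C=cam("wrist",s)
for t,z in [("julienne",0),("julienne_grip",22)]:
    for r in pinpoint("wrist",t)[:1]: print(t,r["p"],(atz(C,r["pixel"],z)-p)@M)
E
```

```text
18.0 [ 421.4707 -276.3236  -32.1085] 68.25613005728508 [ 0.1596 -0.5103 -0.0925]
[ 440.0845 -195.9511    0.    ] -0.22758225904804802
60 [ 425.1496 -260.4386   -0.8533] [ 0.1082  0.0009 -0.2086  0.0039  0.2522  0.0005] (array([-0.8599,  0.5494,  1.8363,  0.2635,  0.9299, -0.8088]), np.float64(1.3095685895368713e-30))
27 [ 425.1496 -260.4386  -33.8533] [ 0.1087 -0.      0.0114  0.0039  0.2522  0.0005] (array([-0.8599,  0.6056,  1.8516,  0.2789,  0.8609, -0.8334]), np.float64(5.3304096983073235e-25))
julienne 0.7 [ 82.4432   0.4139 -32.2954]
julienne_grip 0.6 [  0.0621   1.3972 -54.1035]
```

Call:
move_arm --steps '[0.055, 0, 0.003, 0.002, 0.126, 0, 0.8, 0.1087, 0, 0.011, 0.004, 0.252, 0, 0.8, 0.1087, 0, 0.011, 0.004, 0.252, 0, 0.8]'

```text
t: 18.52
position: [425.1, -262.8, -34.6]
eef_rot: [0.777, 0.616, 0.102, -0.081]
contact_force: [-0.3, -0.6, -0.9]
finger_gap: 68.4
grip_force: 0.0
```

Call:
move_arm --steps '[0, 0, 0, 0, 0, 0, 0, 0, 0, 0, 0, 0, 0, 0, 0, 0, 0, 0, 0, 0, 0, 0, 0, 0, 0, 0, 0, 0, 0, 0, 0, 0, 0, 0, 0]'

```text
t: 19.15
position: [425.2, -259.5, -33.6]
eef_rot: [0.776, 0.617, 0.102, -0.082]
contact_force: [1.3, 2.2, 5.7]
finger_gap: 22.9
grip_force: 59.4
```

```bash
python3 - <<'E'
from lean import *
Bi=np.load("Bi.npy");M=R.from_quat(s["eef_rot"]).as_matrix();p=s["position"]
print(p,s["finger_gap"],s["grip_force"],s["contact_force"],s["q"])
read_camera("wrist");C=cam("wrist",s)
for t,z in [("julienne",0),("julienne_grip",22)]:
    for r in pinpoint("wrist",t)[:1]: print(t,r["p"],(atz(C,r["pixel"],z)-Bi[:3,3])@Bi[:3,:3])
Tt=np.eye(4);Tt[:3,:3]=M;Tt[:3,3]=p;Ti=np.linalg.inv(Tt)@Bi;np.save("Ti.npy",Ti);print("insert in tool",Ti.round(3))
E
```

```text
[ 425.2121 -259.5267  -33.5735] 22.92224525206927 59.43120718002319 [1.2533 2.1997 5.7006] [-0.8633  0.6056  1.8467  0.2768  0.8672 -0.8351]
julienne 0.81 [ 2.4286 -1.0567  0.    ]
julienne_grip 0.79 [  0.8142 -83.8043  22.    ]
insert in tool [[ -0.001   0.966   0.259  71.767]
 [  1.      0.001  -0.      0.194]
 [ -0.001   0.259  -0.966 -15.484]
 [  0.      0.      0.      1.   ]]
```

```bash
cat > ins.py <<'E'
from kin import *
Ti=np.load("Ti.npy");iT=np.linalg.inv(Ti)
def tool(Tins): T=Tins@iT; return T[:3,3],T[:3,:3]
def inbed(B,x,y,z):
    T=np.eye(4);T[:3,3]=[x,y,z];return B@T
B0=bedT(481,315.7,.19)
def show(B=B0,*goals):
    s=sense();Tt=np.eye(4);Tt[:3,:3]=R.from_quat(s["eef_rot"]).as_matrix();Tt[:3,3]=s["position"]
    I=np.linalg.inv(B)@Tt@Ti
    print("t",s["t"],"ins",I[:3,3].round(2),"rot",R.from_matrix(I[:3,:3]).as_rotvec(degrees=True).round(2),"Fbed",(s["contact_force"]@B[:3,:3]).round(1),"q",s["q"].round(2),"gap",round(s["finger_gap"],1))
    P,Ro=Tt[:3,3],Tt[:3,:3]
    for g in goals:
        Pn,Rn=tool(inbed(B,*g));print(g,cmd(Pn,Rn,P,Ro).round(4),ik(Pn,Rn,s["q"])[0].round(2));P,Ro=Pn,Rn
E
python3 - <<'E'
from ins import *
Bi=np.load("Bi.npy");P,Ro=s["position"],R.from_quat(s["eef_rot"]).as_matrix()
def lev(x,y,z,yaw):
    T=np.eye(4);T[:3,:3]=R.from_euler("z",yaw).as_matrix();T[:3,3]=[x,y,z];return T
for T in [lev(440,-195.5,150,-.2276),lev(455,-60,185,-.2276),lev(468,30,185,-.2276),inbed(B0,0,-160,85),inbed(B0,0,-110,60)]:
    Pn,Rn=tool(T);print(cmd(Pn,Rn,P,Ro).round(3),ik(Pn,Rn,s["q"])[0].round(2));P,Ro=Pn,Rn
E
```

```text
[ 0.262 -0.002 -0.965  0.    -0.    -0.   ] [-0.86  0.37  1.75  0.23  1.19 -0.74]
[ 0.932 -0.106  0.009  0.     0.     0.   ] [-0.64  0.24  1.85  0.26  1.18 -0.53]
[ 0.583 -0.05   0.157  0.     0.     0.   ] [-0.46  0.21  1.89  0.28  1.12 -0.37]
[ 0.817  0.123  0.328 -0.327  0.093 -0.493] [-0.33  0.17  2.16  0.77  0.69 -1.16]
[0.279 0.    0.247 0.    0.    0.   ] [-0.18  0.21  2.19  0.85  0.56 -1.13]
```

Call:
move_arm --steps '[0.03, 0, -0.1, 0, 0, 0, 0, 0.1, 0, -0.37, 0, 0, 0, 0, 0.18, 0, -0.67, 0, 0, 0, 0, 0.262, 0, -0.965, 0, 0, 0, 0, 0.262, 0, -0.965, 0, 0, 0, 0]'

```text
t: 19.92
position: [427.2, -262.2, 119.8]
eef_rot: [0.776, 0.618, 0.102, -0.077]
contact_force: [-0.0, -0.6, -1.0]
finger_gap: 23.0
grip_force: 59.1
```

Call:
move_arm --steps '[0.3, -0.03, 0, 0, 0, 0, 0, 0.6, -0.07, 0, 0, 0, 0, 0, 0.932, -0.106, 0.01, 0, 0, 0, 0, 0.932, -0.106, 0.01, 0, 0, 0, 0]'

```text
t: 20.42
position: [438.8, -121.0, 150.7]
eef_rot: [0.775, 0.618, 0.102, -0.083]
contact_force: [-0.2, 0.1, -1.0]
finger_gap: 22.8
grip_force: 59.0
```

Call:
move_arm --steps '[0.3, -0.03, 0.08, 0, 0, 0, 0, 0.583, -0.05, 0.157, 0, 0, 0, 0, 0.583, -0.05, 0.157, 0, 0, 0, 0]'

```text
t: 20.8
position: [452.1, -32.5, 149.8]
eef_rot: [0.775, 0.618, 0.101, -0.082]
contact_force: [0.4, -1.2, -1.1]
finger_gap: 23.0
grip_force: 59.0
```

Call:
move_arm --steps '[0.2, 0.03, 0.08, -0.08, 0.02, -0.12, 0, 0.4, 0.06, 0.16, -0.16, 0.046, -0.24, 0, 0.6, 0.09, 0.24, -0.24, 0.07, -0.36, 0, 0.817, 0.123, 0.328, -0.327, 0.093, -0.493, 0, 0.817, 0.123, 0.328, -0.327, 0.093, -0.493, 0]'

```text
t: 21.42
position: [498.5, 89.4, 133.0]
eef_rot: [0.591, 0.763, 0.258, 0.048]
contact_force: [-0.4, -0.2, -1.0]
finger_gap: 23.1
grip_force: 59.2
```

```bash
python3 -c "
from ins import *
show(B0,(0,-112,60),(0,-112,33))"
```

```text
t 21.425 ins [  -2.92 -160.26   83.55] rot [ 0.    0.22 -0.04] Fbed [-0.8 -0.1 -0.7] q [-0.34  0.17  2.16  0.78  0.69 -1.18] gap 23.1
(0, -112, 60) [ 0.27    0.0214  0.235  -0.0034 -0.     -0.0017] [-0.19  0.22  2.19  0.85  0.57 -1.14]
(0, -112, 33) [-0.0467  0.0001  0.1738  0.      0.      0.    ] [-0.18  0.28  2.19  0.95  0.52 -1.24]
```

Call:
move_arm --steps '[0.15, 0.02, 0.12, 0, 0, 0, 0, 0.3, 0.021, 0.243, -0.003, 0, -0.001, 0, 0.3, 0.021, 0.243, -0.003, 0, -0.001, 0]'

```text
t: 21.8
position: [503.8, 143.7, 114.5]
eef_rot: [0.59, 0.763, 0.259, 0.05]
contact_force: [-0.3, -0.4, -1.3]
finger_gap: 23.2
grip_force: 59.1
```

Call:
move_arm --steps '[-0.0467, 0, 0.1738, 0, 0, 0, 0, -0.0467, 0, 0.1738, 0, 0, 0, 0, -0.0467, 0, 0.1738, 0, 0, 0, 0]'

```text
t: 22.18
position: [516.5, 145.1, 91.6]
eef_rot: [0.59, 0.763, 0.26, 0.051]
contact_force: [0.6, 0.3, -1.4]
finger_gap: 22.9
grip_force: 59.1
```

```bash
python3 -c "
from ins import *
show(B0,(0,-107,31),(0,-107,29))"
```

```text
t 22.175 ins [   3.21 -108.93   33.73] rot [-0.09 -0.18 -0.05] Fbed [-0.   0.2 -1.5] q [-0.17  0.28  2.19  0.95  0.51 -1.23] gap 22.9
(0, -107, 31) [ 0.0079 -0.0218  0.0216  0.0031  0.0016 -0.0001] [-0.16  0.29  2.19  0.96  0.5  -1.24]
(0, -107, 29) [-0.0035  0.      0.0129  0.      0.      0.    ] [-0.16  0.29  2.19  0.97  0.5  -1.25]
```

Call:
move_arm --steps '[0.008, -0.02, 0.015, 0.003, 0.0016, 0, 0, 0.008, -0.02, 0.0216, 0.003, 0.0016, 0, 0, 0.008, -0.02, 0.0216, 0.003, 0.0016, 0, 0]'

```text
t: 22.55
position: [514.3, 147.7, 87.5]
eef_rot: [0.59, 0.763, 0.259, 0.049]
contact_force: [0.5, -0.3, -1.8]
finger_gap: 22.8
grip_force: 59.1
```

Call:
move_arm --steps '[-0.0035, 0, 0.013, 0, 0, 0, 0, -0.0035, 0, 0.013, 0, 0, 0, 0]'

```text
t: 22.8
position: [515.3, 147.9, 85.4]
eef_rot: [0.59, 0.763, 0.259, 0.049]
contact_force: [-0.6, 0.6, -1.4]
finger_gap: 23.0
grip_force: 59.1
```

Call:
move_arm --steps '[-0.0035, 0, 0.013, 0, 0, 0, 0, -0.0035, 0, 0.013, 0, 0, 0, 0]'

```text
t: 23.05
position: [516.2, 148.1, 83.5]
eef_rot: [0.59, 0.763, 0.259, 0.049]
contact_force: [0.7, -0.4, -2.0]
finger_gap: 23.3
grip_force: 59.2
```

```bash
python3 -c "
from ins import *
show(B0,(0,-107,27))"
```

```text
t 23.05 ins [  -0.31 -105.99   26.56] rot [ 0.03 -0.    0.06] Fbed [-0.4 -0.5 -2.1] q [-0.17  0.3   2.19  0.98  0.5  -1.27] gap 23.3
(0, -107, 27) [-0.0058  0.0016 -0.0049 -0.0003 -0.0006  0.001 ] [-0.16  0.3   2.19  0.97  0.5  -1.25]
```

Now at z=26.6 with no contact. I'll keep stepping down 2 mm at a time.

Call:
move_arm --steps '[-0.0035, 0, 0.013, 0, 0, 0, 0, -0.0035, 0, 0.013, 0, 0, 0, 0]'

```text
t: 23.3
position: [517.1, 148.2, 81.8]
eef_rot: [0.59, 0.763, 0.259, 0.049]
contact_force: [-0.2, -0.2, -1.4]
finger_gap: 23.1
grip_force: 59.1
```

Call:
move_arm --steps '[-0.0035, 0, 0.013, 0, 0, 0, 0, -0.0035, 0, 0.013, 0, 0, 0, 0]'

```text
t: 23.55
position: [518.0, 148.4, 80.0]
eef_rot: [0.59, 0.763, 0.259, 0.049]
contact_force: [0.8, -0.6, -1.4]
finger_gap: 22.9
grip_force: 59.1
```

Call:
move_arm --steps '[-0.0017, 0, 0.0065, 0, 0, 0, 0, -0.0017, 0, 0.0065, 0, 0, 0, 0]'

```text
t: 23.8
position: [518.4, 148.5, 79.1]
eef_rot: [0.59, 0.763, 0.259, 0.049]
contact_force: [-0.4, -0.7, -1.0]
finger_gap: 23.1
grip_force: 59.2
```

```bash
python3 -c "
from ins import *
show(B0)"
```

```text
t 23.8 ins [  -0.29 -106.     21.61] rot [ 0.03 -0.01  0.06] Fbed [-1.  -0.6 -0.6] q [-0.16  0.31  2.19  1.    0.49 -1.29] gap 23.1
```

Call:
move_arm --steps '[-0.0026, 0, 0.01, 0, 0, 0, 0, -0.0026, 0, 0.01, 0, 0, 0, 0]'

```text
t: 24.05
position: [519.1, 148.6, 77.9]
eef_rot: [0.59, 0.763, 0.259, 0.049]
contact_force: [-2.3, -1.9, 3.9]
finger_gap: 23.2
grip_force: 60.0
```

Call:
move_arm --steps '[-0.0026, 0, 0.01, 0, 0, 0, 0, -0.0026, 0, 0.01, 0, 0, 0, 0]'

```text
t: 24.3
position: [520.0, 148.8, 76.6]
eef_rot: [0.59, 0.763, 0.259, 0.049]
contact_force: [-1.8, -1.6, 4.0]
finger_gap: 23.5
grip_force: 60.0
```

Call:
move_arm --steps '[-0.0026, 0, 0.01, 0, 0, 0, 0, -0.0026, 0, 0.01, 0, 0, 0, 0]'

```text
t: 24.55
position: [520.8, 148.8, 75.1]
eef_rot: [0.59, 0.763, 0.259, 0.049]
contact_force: [-1.8, -3.0, 4.9]
finger_gap: 22.4
grip_force: 60.0
```

```bash
python3 -c "
from ins import *
show(B0)"
```

```text
t 24.55 ins [   0.06 -106.11   16.93] rot [ 0.02 -0.03  0.05] Fbed [ 0.1 -2.6  5.4] q [-0.16  0.32  2.19  1.02  0.48 -1.31] gap 22.4
```

Contact came at nominal z ≈ 20.9±0.7, which gives r ≈ 7. The force then stayed at about 5 N while I went on down, so the insert pitched slightly in the grip. I'll lift and measure the pitch from the four frame rivets.

Call:
move_arm --steps '[0.021, 0, -0.078, 0, 0, 0, 0, 0.021, 0, -0.078, 0, 0, 0, 0, 0.021, 0, -0.078, 0, 0, 0, 0]'

```text
t: 24.92
position: [515.1, 147.9, 85.6]
eef_rot: [0.59, 0.763, 0.259, 0.049]
contact_force: [0.8, 0.2, -2.1]
finger_gap: 22.9
grip_force: 59.3
```

```bash
cat > riv.py <<'E'
from ins import *
c=get_calibration("wrist");Ct=(np.array(c["K"]),np.array(c["dist"]),np.array(c["T_tool_cam"]))
def dot(im,p):
    # bright rivet centroid near p=(row,col)
    r,cc=np.round(p).astype(int);h=13;r0,c0=max(r-h,0),max(cc-h,0);w=im[r0:r+h+1,c0:cc+h+1].astype(float)
    m=(w>110).astype(np.uint8);n,lab,stt,cen=cv2.connectedComponentsWithStats(m)
    ok=[i for i in range(1,n) if 60<stt[i,4]<400 and stt[i,0]>0 and stt[i,1]>0 and stt[i,0]+stt[i,2]<w.shape[1] and stt[i,1]+stt[i,3]<w.shape[0]]
    if not ok: return None
    i=max(ok,key=lambda i:stt[i,4]);return np.array([r0+cen[i,1],c0+cen[i,0]])
if __name__=="__main__":
    W=cv2.resize(cv2.imread("pics/wF.png",0),(560,420),interpolation=cv2.INTER_AREA)
    ref=[dot(W,p) for p in [(30.8,185.5),(30.8,375.9),(215.6,198),(215.6,362)]];print("ref",ref)
    T0=np.array([atz(Ct,p,-42.8) for p in ref]);I0=np.c_[T0[:,1],T0[:,0]-82.5,np.full(4,6.)];print("rivets in insert",I0)
    show(B0);im=read_camera("wrist");save("wH",im);g=cv2.cvtColor(im,cv2.COLOR_RGB2GRAY)
    pr=proj(Ct,I0@Ti[:3,:3].T+Ti[:3,3]);obs=[dot(g,p) for p in pr];print("pred",pr,"obs",obs)
    ok=[i for i in range(4) if obs[i] is not None]
    if len(ok)>=3:
        G=np.array([0,-82.5,27.])
        def mk(d): # small rotation about grasp point + shift
            T=np.eye(4);L=R.from_rotvec(d[:3]).as_matrix();T[:3,:3]=L;T[:3,3]=G-L@G+[d[3],d[4],0];return Ti@T
        def f(d):
            T=mk(d);return np.r_[(proj(Ct,I0[ok]@T[:3,:3].T+T[:3,3])-np.array([obs[i] for i in ok])).ravel(),d[1]*50]
        q=least_squares(f,np.zeros(5));print("drot deg",np.degrees(q.x[:3]),"shift",q.x[3:],"res",q.fun)
        np.save("Ti2.npy",mk(q.x))
E
python3 riv.py
```

```text
ref [array([ 30.6996, 185.0988]), array([ 31.2869, 375.4852]), array([214.9434, 197.8428]), array([215.4025, 361.6792])]
rivets in insert [[-33.7344  21.3617   6.    ]
 [ 34.5206  21.1851   6.    ]
 [-33.8857 -48.8955   6.    ]
 [ 34.3297 -49.0834   6.    ]]
t 24.925 ins [  -0.35 -105.97   28.85] rot [ 0.02 -0.01  0.08] Fbed [-0.2  0.1 -2.3] q [-0.17  0.29  2.19  0.97  0.5  -1.26] gap 22.9
pred [[ 64.1235 202.7444]
 [ 64.7143 358.6165]
 [223.8562 203.7408]
 [224.4608 356.4416]] obs [array([ 59.6835, 200.557 ]), array([ 60.0316, 359.2975]), array([221.9048, 202.7619]), array([222.0208, 356.4306])]
drot deg [1.5332 0.0572 0.1139] shift [-0.1142  0.5243] res [-0.004  -0.0028 -0.0347 -0.0612 -0.0651  0.0407  0.105   0.026   0.0499]
```

The insert pitched 1.53°, with very small fit residuals. I'll correct for it, back off, and drop to z = 8, about r+1.

```bash
cp Ti2.npy Ti.npy; python3 -c "
from ins import *
show(B0,(0,-126,28.9),(0,-126,8),(0,-110,8))"
```

```text
t 24.975 ins [  -0.72 -104.74   31.02] rot [1.56 0.06 0.18] Fbed [-1.2  0.5 -1.5] q [-0.17  0.29  2.19  0.97  0.5  -1.26] gap 22.8
(0, -126, 28.9) [-0.1435  0.0033 -0.0366 -0.0017 -0.026   0.0027] [-0.19  0.29  2.19  0.94  0.49 -1.24]
(0, -126, 8) [-0.0325 -0.0001  0.1355  0.      0.      0.    ] [-0.18  0.34  2.19  1.02  0.46 -1.33]
(0, -110, 8) [ 0.1037 -0.0001  0.0249  0.      0.      0.    ] [-0.14  0.34  2.19  1.03  0.44 -1.31]
```

Call:
move_arm --steps '[-0.0717, 0.0015, -0.018, 0, -0.013, 0.001, 0, -0.1435, 0.0033, -0.0366, -0.0017, -0.026, 0.0027, 0, -0.1435, 0.0033, -0.0366, -0.0017, -0.026, 0.0027, 0]'

```text
t: 25.35
position: [520.4, 125.3, 85.9]
eef_rot: [0.594, 0.761, 0.252, 0.06]
contact_force: [0.7, 0.4, -1.8]
finger_gap: 23.2
grip_force: 59.2
```

Call:
move_arm --steps '[-0.016, 0, 0.068, 0, 0, 0, 0, -0.0325, 0, 0.1355, 0, 0, 0, 0, -0.0325, 0, 0.1355, 0, 0, 0, 0, -0.0325, 0, 0.1355, 0, 0, 0, 0]'

```text
t: 25.85
position: [529.0, 128.0, 67.3]
eef_rot: [0.594, 0.762, 0.252, 0.06]
contact_force: [-0.6, -0.4, -0.4]
finger_gap: 23.1
grip_force: 59.2
```

```bash
python3 riv.py | tail -3; python3 -c "
from ins import *
show(B0,(0,-126,8),(0,-114,8))"
```

```text
[221.8409 202.8032]
 [222.127  356.4556]] obs [array([ 59.6923, 200.5962]), array([ 60.0446, 359.2548]), array([221.9048, 202.7619]), array([222.0208, 356.4306])]
drot deg [-0.0213  0.0384  0.0017] shift [0.0208 0.0118] res [-0.0053 -0.0249 -0.0113 -0.0428 -0.0675  0.0491  0.0842  0.021   0.0335]
t 25.9 ins [   0.15 -125.92    8.58] rot [ 0.01 -0.02 -0.  ] Fbed [ 0.2  0.1 -0.8] q [-0.19  0.34  2.19  1.02  0.46 -1.34] gap 22.8
(0, -126, 8) [-0.0014 -0.0011  0.0036  0.0003 -0.0002  0.    ] [-0.18  0.34  2.19  1.02  0.46 -1.33]
(0, -114, 8) [ 0.0778 -0.0001  0.0187  0.      0.      0.    ] [-0.15  0.34  2.19  1.03  0.44 -1.31]
```

Call:
move_arm --steps '[0.025, 0, 0.0075, 0, 0, 0, 0, 0.051, 0, 0.015, 0, 0, 0, 0, 0.051, 0, 0.015, 0, 0, 0, 0]'

```text
t: 26.28
position: [527.6, 136.3, 66.9]
eef_rot: [0.594, 0.762, 0.252, 0.06]
contact_force: [-0.3, -0.1, -2.1]
finger_gap: 22.9
grip_force: 59.2
```

Call:
move_arm --steps '[0.016, 0, 0.0039, 0, 0, 0, 0, 0.016, 0, 0.0039, 0, 0, 0, 0]'

```text
t: 26.52
position: [527.3, 138.4, 66.9]
eef_rot: [0.594, 0.762, 0.252, 0.06]
contact_force: [0.5, -0.6, -2.1]
finger_gap: 23.0
grip_force: 59.2
```

Call:
move_arm --steps '[0.016, 0, 0.0039, 0, 0, 0, 0, 0.016, 0, 0.0039, 0, 0, 0, 0]'

```text
t: 26.78
position: [526.9, 140.8, 66.9]
eef_rot: [0.594, 0.762, 0.252, 0.06]
contact_force: [0.5, 0.5, -1.0]
finger_gap: 23.5
grip_force: 59.2
```

```bash
python3 -c "
from ins import *
show(B0)"
```

```text
t 26.775 ins [   0.14 -112.94    7.94] rot [ 0.01 -0.01 -0.  ] Fbed [ 0.1  0.4 -1.2] q [-0.16  0.34  2.19  1.04  0.44 -1.32] gap 23.5
```

Lead edge now at y ≈ −57.4, with no contact yet. I'll continue in 3 mm steps.

Call:
move_arm --steps '[0.0195, 0, 0.0047, 0, 0, 0, 0, 0.0195, 0, 0.0047, 0, 0, 0, 0]'

```text
t: 27.02
position: [526.2, 143.9, 66.8]
eef_rot: [0.594, 0.762, 0.252, 0.06]
contact_force: [-0.8, 0.5, -1.1]
finger_gap: 23.0
grip_force: 59.2
```

Call:
move_arm --steps '[0.0195, 0, 0.0047, 0, 0, 0, 0, 0.0195, 0, 0.0047, 0, 0, 0, 0]'

```text
t: 27.28
position: [525.7, 146.9, 66.9]
eef_rot: [0.594, 0.762, 0.252, 0.06]
contact_force: [-0.4, -0.4, -1.1]
finger_gap: 23.3
grip_force: 59.2
```

Call:
move_arm --steps '[0.0195, 0, 0.0047, 0, 0, 0, 0, 0.0195, 0, 0.0047, 0, 0, 0, 0]'

```text
t: 27.52
position: [525.1, 149.8, 66.8]
eef_rot: [0.594, 0.762, 0.252, 0.06]
contact_force: [-0.6, 0.0, -1.8]
finger_gap: 23.0
grip_force: 59.2
```

```bash
python3 riv.py | tail -1; python3 -c "
from ins import *
show(B0)"
```

```text
drot deg [-0.0364  0.0366 -0.004 ] shift [0.0173 0.0295] res [ 0.0068 -0.0294 -0.0061 -0.0228 -0.0635  0.0353  0.0625  0.0188  0.0319]
t 27.575 ins [   0.13 -103.9     7.92] rot [ 0.01 -0.01  0.01] Fbed [-0.7  0.5 -0.7] q [-0.13  0.34  2.19  1.05  0.43 -1.31] gap 22.9
```

Call:
move_arm --steps '[0.0195, 0, 0.0047, 0, 0, 0, 0, 0.039, 0, 0.0094, 0, 0, 0, 0, 0.0583, 0, 0.014, 0, 0, 0, 0, 0.065, 0, 0.0156, 0, 0, 0, 0]'

```text
t: 28.08
position: [523.2, 159.7, 66.8]
eef_rot: [0.594, 0.762, 0.252, 0.06]
contact_force: [-0.3, -0.4, -1.3]
finger_gap: 23.3
grip_force: 59.2
```

Call:
move_arm --steps '[0.0195, 0, 0.0047, 0, 0, 0, 0, 0.039, 0, 0.0094, 0, 0, 0, 0, 0.0583, 0, 0.014, 0, 0, 0, 0, 0.065, 0, 0.0156, 0, 0, 0, 0]'

```text
t: 28.58
position: [521.4, 169.5, 66.8]
eef_rot: [0.594, 0.762, 0.252, 0.06]
contact_force: [-1.0, -0.1, -1.4]
finger_gap: 23.1
grip_force: 59.2
```

```bash
python3 riv.py | tail -1; python3 -c "
from ins import *
show(B0)"
```

```text
drot deg [-0.5589  0.0937 -0.0225] shift [0.0298 0.1161] res [-0.0778  0.129  -0.1696 -0.1755  0.0259  0.1949  0.2229 -0.146   0.0818]
t 28.625 ins [  0.16 -83.74   7.93] rot [ 0.01 -0.01  0.01] Fbed [-0.3  0.9 -0.2] q [-0.08  0.34  2.2   1.06  0.4  -1.28] gap 23.1
```

Call:
move_arm --steps '[0.0195, 0, 0.0047, 0, 0, 0, 0, 0.039, 0, 0.0094, 0, 0, 0, 0, 0.0583, 0, 0.014, 0, 0, 0, 0, 0.078, 0, 0.0187, 0, 0, 0, 0, 0.0972, 0, 0.0234, 0, 0, 0, 0]'

```text
t: 29.25
position: [518.6, 184.2, 66.9]
eef_rot: [0.594, 0.762, 0.252, 0.06]
contact_force: [-0.4, -0.1, -1.4]
finger_gap: 22.8
grip_force: 59.2
```

Call:
move_arm --steps '[0.0195, 0, 0.0047, 0, 0, 0, 0, 0.039, 0, 0.0094, 0, 0, 0, 0, 0.0583, 0, 0.014, 0, 0, 0, 0, 0.078, 0, 0.0187, 0, 0, 0, 0, 0.0972, 0, 0.0234, 0, 0, 0, 0]'

```text
t: 29.88
position: [515.8, 198.9, 66.9]
eef_rot: [0.594, 0.762, 0.252, 0.06]
contact_force: [0.1, 0.2, -1.4]
finger_gap: 23.0
grip_force: 59.2
```

Call:
move_arm --steps '[0.0195, 0, 0.0047, 0, 0, 0, 0, 0.039, 0, 0.0094, 0, 0, 0, 0, 0.0583, 0, 0.014, 0, 0, 0, 0, 0.0583, 0, 0.014, 0, 0, 0, 0]'

```text
t: 30.38
position: [514.0, 207.8, 66.9]
eef_rot: [0.594, 0.762, 0.252, 0.06]
contact_force: [-0.3, -0.2, -1.8]
finger_gap: 23.0
grip_force: 59.2
```

```bash
python3 -c "
from ins import *
show(B0)"
```

```text
t 30.375 ins [  0.18 -44.76   7.94] rot [ 0.01 -0.01  0.01] Fbed [-1.1 -0.2 -1.5] q [ 0.03  0.34  2.2   1.08  0.35 -1.2 ] gap 23.0
```

Call:
move_arm --steps '[0.0195, 0, 0.0047, 0, 0, 0, 0, 0.039, 0, 0.0094, 0, 0, 0, 0, 0.0583, 0, 0.014, 0, 0, 0, 0, 0.078, 0, 0.0187, 0, 0, 0, 0, 0.0972, 0, 0.0234, 0, 0, 0, 0]'

```text
t: 31.0
position: [511.3, 222.5, 66.9]
eef_rot: [0.594, 0.762, 0.252, 0.06]
contact_force: [-0.1, -0.0, -2.0]
finger_gap: 23.2
grip_force: 59.2
```

Call:
move_arm --steps '[0.0195, 0, 0.0047, 0, 0, 0, 0, 0.039, 0, 0.0094, 0, 0, 0, 0]'

```text
t: 31.25
position: [510.2, 228.4, 66.9]
eef_rot: [0.594, 0.762, 0.252, 0.06]
contact_force: [0.4, 0.4, -0.5]
finger_gap: 23.2
grip_force: 59.2
```

Call:
move_arm --steps '[0.0195, 0, 0.0047, 0, 0, 0, 0, 0.0195, 0, 0.0047, 0, 0, 0, 0]'

```text
t: 31.5
position: [509.6, 231.4, 66.9]
eef_rot: [0.594, 0.762, 0.252, 0.06]
contact_force: [0.2, 0.1, -1.8]
finger_gap: 23.1
grip_force: 59.1
```

Call:
move_arm --steps '[0.0195, 0, 0.0047, 0, 0, 0, 0, 0.0195, 0, 0.0047, 0, 0, 0, 0]'

```text
t: 31.75
position: [509.5, 233.7, 67.0]
eef_rot: [0.594, 0.761, 0.252, 0.06]
contact_force: [0.9, -3.1, -0.8]
finger_gap: 23.2
grip_force: 59.4
```

```bash
python3 -c "
from ins import *
show(B0)"
```

```text
t 31.75 ins [  0.61 -18.43   7.75] rot [-0.05 -0.05 -0.02] Fbed [-0.1 -3.2 -0.8] q [ 0.1   0.34  2.2   1.07  0.31 -1.13] gap 23.2
```

Call:
move_arm --steps '[0.013, 0, 0.0031, 0, 0, 0, 0, 0.013, 0, 0.0031, 0, 0, 0, 0]'

```text
t: 32.0
position: [509.1, 235.7, 67.0]
eef_rot: [0.594, 0.761, 0.252, 0.06]
contact_force: [1.2, -3.5, -0.3]
finger_gap: 23.1
grip_force: 59.4
```

Call:
move_arm --steps '[0.013, 0, 0.0031, 0, 0, 0, 0, 0.013, 0, 0.0031, 0, 0, 0, 0]'

```text
t: 32.25
position: [508.7, 238.0, 67.0]
eef_rot: [0.594, 0.761, 0.252, 0.06]
contact_force: [1.6, -1.9, -0.5]
finger_gap: 23.2
grip_force: 59.3
```

Call:
move_arm --steps '[0.013, 0, 0.0031, 0, 0, 0, 0, 0.013, 0, 0.0031, 0, 0, 0, 0]'

```text
t: 32.5
position: [508.1, 240.2, 67.0]
eef_rot: [0.594, 0.762, 0.252, 0.06]
contact_force: [1.1, -1.9, -1.8]
finger_gap: 22.9
grip_force: 59.2
```

```bash
python3 -c "
from ins import *
show(B0)"
```

```text
t 32.5 ins [  0.5  -11.85   7.9 ] rot [ 0.02 -0.02 -0.02] Fbed [-0.2 -2.1 -1.9] q [ 0.12  0.34  2.2   1.07  0.31 -1.11] gap 22.9
```

Call:
move_arm --steps '[0.013, 0, 0.0031, 0, 0, 0, 0, 0.013, 0, 0.0031, 0, 0, 0, 0]'

```text
t: 32.75
position: [507.1, 243.0, 66.9]
eef_rot: [0.594, 0.762, 0.252, 0.059]
contact_force: [1.1, 2.8, -3.5]
finger_gap: 23.2
grip_force: 58.9
```

Call:
move_arm --steps '[0.0097, 0, 0.0023, 0, 0, 0, 0, 0.0097, 0, 0.0023, 0, 0, 0, 0]'

```text
t: 33.0
position: [506.8, 243.8, 66.8]
eef_rot: [0.594, 0.762, 0.252, 0.059]
contact_force: [0.2, 0.4, -0.7]
finger_gap: 22.9
grip_force: 59.1
```

```bash
python3 riv.py | tail -9; python3 -c "
from ins import *
show(B0)"
```

```text
rivets in insert [[-33.725   21.3486   6.    ]
 [ 34.5179  21.1723   6.    ]
 [-33.876  -48.8961   6.    ]
 [ 34.3273 -49.0838   6.    ]]
t 33.0 ins [-0.16 -8.05  8.01] rot [0.04 0.02 0.02] Fbed [-0.   0.4 -0.7] q [ 0.13  0.34  2.19  1.07  0.3  -1.1 ] gap 22.9
pred [[ 59.6824 200.5546]
 [ 59.9998 359.2351]
 [221.8409 202.8032]
 [222.127  356.4556]] obs [array([ 59.7826, 200.5963]), array([ 60.0062, 359.3354]), None, None]
t 33.05 ins [-0.08 -8.15  7.99] rot [0.03 0.01 0.02] Fbed [-0.1  0.6 -0.6] q [ 0.13  0.34  2.19  1.07  0.3  -1.1 ] gap 22.6
```

The snap was felt: the push fell and turned into a pull at nominal y ≈ −9.5. The rear rivets are now under the lips. I'll press gently on to the stop.

Call:
move_arm --steps '[0.0065, 0, 0.0016, 0, 0, 0, 0, 0.0065, 0, 0.0016, 0, 0, 0, 0]'

```text
t: 33.3
position: [507.0, 244.5, 66.9]
eef_rot: [0.594, 0.762, 0.252, 0.06]
contact_force: [0.6, -0.4, -1.0]
finger_gap: 23.0
grip_force: 59.2
```

Call:
move_arm --steps '[0.0065, 0, 0.0016, 0, 0, 0, 0, 0.0065, 0, 0.0016, 0, 0, 0, 0]'

```text
t: 33.55
position: [507.0, 245.4, 66.9]
eef_rot: [0.594, 0.762, 0.252, 0.06]
contact_force: [0.4, -0.5, -1.0]
finger_gap: 23.1
grip_force: 59.3
```

```bash
python3 -c "
from ins import *
show(B0)"
```

```text
t 33.55 ins [ 0.39 -6.51  7.86] rot [-0.01 -0.02 -0.  ] Fbed [-0.2 -0.5 -1. ] q [ 0.14  0.34  2.19  1.07  0.3  -1.1 ] gap 23.1
```

Call:
move_arm --steps '[0.0065, 0, 0.0016, 0, 0, 0, 0, 0.0065, 0, 0.0016, 0, 0, 0, 0]'

```text
t: 33.8
position: [507.2, 245.4, 66.9]
eef_rot: [0.594, 0.761, 0.252, 0.061]
contact_force: [-0.4, -7.1, 0.1]
finger_gap: 23.0
grip_force: 59.8
```

Call:
move_arm --steps '[0.0065, 0, 0.0016, 0, 0, 0, 0, 0.0065, 0, 0.0016, 0, 0, 0, 0]'

```text
t: 34.05
position: [507.3, 245.3, 66.8]
eef_rot: [0.595, 0.761, 0.251, 0.062]
contact_force: [-1.2, -11.0, 1.4]
finger_gap: 23.0
grip_force: 60.2
```

```bash
python3 -c "
from ins import *
show(B0)
im=read_camera('wrist');save('wI',cv2.resize(im,(800,600)))"
```

```text
t 34.05 ins [ 0.58 -6.48  7.31] rot [-0.24 -0.09 -0.03] Fbed [ -2.3 -10.6   2.8] q [ 0.14  0.34  2.19  1.06  0.29 -1.09] gap 23.0
```

View pics/wI.png

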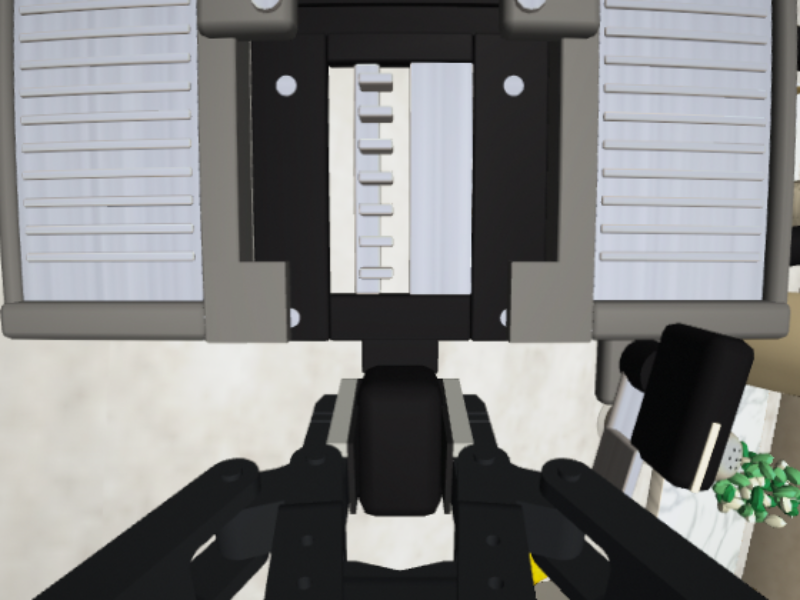

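Fully home: the stop was felt at 11 N, and the shoulder (row 340) is flush with the lip ends (row 341). The knob's white line runs from (425,715) to (488,697). I'll relieve the push, release and retreat, and measure the knob.

```bash
python3 - <<'E'
from ins import *
s=sense();C=cam("wrist",s)
B1=B0.copy();B1[:3,3]+=B0[:3,1]*1.0+B0[:3,0]*0.3;np.save("B1.npy",B1)
def onz(C,px,z):
    o,v=ray(C,px);o=(o-B1[:3,3])@B1[:3,:3];v=v@B1[:3,:3];return o+v*(z-o[2])/v[2]
a,b=onz(C,(425*.7,715*.7),43),onz(C,(488*.7,697*.7),43)
print(a,b,"angle",np.arctan2(-(b-a)[0],-(b-a)[1]))
for r in pinpoint("wrist","lock_grip")[:2]: print(r["p"],r["pixel"],onz(C,r["pixel"],35))
m=silhouettes("wrist","lock_knob")
for r in m[:2]:
    ys,xs=np.nonzero(r["pixels"]);print(r["p"],ys.min(),ys.max(),xs.min(),xs.max())
for px in [(672,325),(752,345),(710,487)]: print(px,onz(C,(px[1]*.7,px[0]*.7),43))
E
```

```text
[ 84.4612 -81.6503  43.    ] [ 80.9936 -99.3905  43.    ] angle 0.19303363235361964
0.65 [274.8, 492.9] [ 85.7324 -75.0671  35.    ]
0.91 227 346 415 527
(672, 325) [ 70.5244 -54.5928  43.    ]
(752, 345) [ 93.1075 -60.0648  43.    ]
(710, 487) [ 84.7351 -99.256   43.    ]
```

Call:
move_arm --steps '[-0.01, 0, -0.002, 0, 0, 0, 0, -0.01, 0, -0.002, 0, 0, 0, 0]'

```text
t: 34.45
position: [507.2, 245.4, 66.8]
eef_rot: [0.594, 0.761, 0.252, 0.06]
contact_force: [1.5, -3.6, -0.6]
finger_gap: 23.1
grip_force: 59.5
```

Call:
move_arm --steps '[0, 0, 0, 0, 0, 0, 0.65, 0, 0, 0, 0, 0, 0, 0.65, 0, 0, 0, 0, 0, 0, 0.65, 0, 0, 0, 0, 0, 0, 0.65]'

```text
t: 34.95
position: [506.9, 246.1, 66.9]
eef_rot: [0.594, 0.762, 0.252, 0.06]
contact_force: [0.1, -0.3, 0.3]
finger_gap: 55.6
grip_force: 0.0
```

Call:
move_arm --steps '[0, 0, -0.2, 0, 0, 0, 0.65, 0, 0, -0.5, 0, 0, 0, 0.65, 0, 0, -0.8, 0, 0, 0, 0.65, 0, 0, -0.8, 0, 0, 0, 0.65]'

```text
t: 35.45
position: [460.9, 207.9, 173.7]
eef_rot: [0.594, 0.761, 0.254, 0.062]
contact_force: [0.1, 0.8, -0.5]
finger_gap: 55.7
grip_force: 0.0
```

```bash
python3 - <<'E'
from ins import *
s=sense();B1=np.load("B1.npy");C=cam("wrist",s);print(s["t"],s["q"])
im=read_camera("wrist");save("wJ",im)
def onz(C,px,z):
    o,v=ray(C,px);o=(o-B1[:3,3])@B1[:3,:3];v=v@B1[:3,:3];return o+v*(z-o[2])/v[2]
for r in pinpoint("wrist","lock_grip")[:2]: print("lock",r["p"],r["pixel"],onz(C,r["pixel"],35))
for r in pinpoint("wrist","julienne")[:1]: print("jul",r["p"],onz(C,r["pixel"],7))
for r in pinpoint("wrist","julienne_grip")[:1]: print("grip",r["p"],onz(C,r["pixel"],29))
for ang in (0.2,0.9,1.6):
    for d in (0,):
        Rn=B1[:3,:3]@R.from_euler("z",-ang).as_matrix()@np.array([[0,1,0],[1,0,0],[0,0,-1.]])
        for zz in (85,-28+3):
            P=B1[:3,:3]@np.array([86,-74,zz])+B1[:3,3];print(ang,zz,P,ik(P,Rn,s["q"])[0],cmd(P,Rn))
E
```

```text
35.45 [ 0.0352  0.0332  2.1774  0.5856  0.5708 -0.652 ]
lock 0.88 [189.8, 392.9] [ 84.186  -74.7031  35.    ]
jul 0.77 [-0.0952 -7.845   7.    ]
grip 0.97 [ -0.3553 -90.5059  29.    ]
0.2 85 [532.402  251.2479 204.9149] [ 0.3823  0.1233  1.9319 -0.1483  0.6279  0.4921] [ 0.1759  0.5781  0.0748 -0.023  -0.2248  0.1888]
0.2 -25 [581.4423 260.6793 106.9042] [ 0.3614  0.3367  1.9525 -0.203   0.3944  0.5408] [ 0.0043  0.5786  0.7878 -0.023  -0.2248  0.1888]
0.9 85 [532.402  251.2479 204.9149] [ 0.3823  0.1233  1.9319 -0.1483  0.6279  1.1921] [ 0.1759  0.5781  0.0748 -0.1019 -0.2099  0.854 ]
0.9 -25 [581.4423 260.6793 106.9042] [ 0.3614  0.3367  1.9525 -0.203   0.3944  1.2408] [ 0.0043  0.5786  0.7878 -0.1019 -0.2099  0.854 ]
1.6 85 [532.402  251.2479 204.9149] [ 0.3823  0.1233  1.9319 -0.1483  0.6279  1.8921] [ 0.1759  0.5781  0.0748 -0.1807 -0.1748  1.5188]
1.6 -25 [581.4423 260.6793 106.9042] [ 0.3614  0.3367  1.9525 -0.203   0.3944  1.9408] [ 0.0043  0.5786  0.7878 -0.1807 -0.1748  1.5188]
```

Call:
move_arm --steps '[0.09, 0.29, 0.037, -0.01, -0.11, 0.09, 0.5, 0.175, 0.575, 0.075, -0.023, -0.225, 0.185, 0.5, 0.175, 0.575, 0.075, -0.023, -0.225, 0.185, 0.5, 0.175, 0.575, 0.075, -0.023, -0.225, 0.185, 0.5]'

```text
t: 36.15
position: [527.8, 248.8, 200.5]
eef_rot: [0.686, 0.69, 0.192, 0.126]
contact_force: [0.0, -0.7, -0.3]
finger_gap: 42.9
grip_force: 0.0
```

```bash
cat > kn.py <<'E'
from ins import *
s=sense();B1=np.load("B1.npy");C=cam("wrist",s);M=R.from_quat(s["eef_rot"]).as_matrix()
A=B1[:3,:3].T@M;ang=np.arctan2(A[0,0],A[1,0])
print("t",s["t"],"tcp bed",((s["position"]-B1[:3,3])@B1[:3,:3]).round(2),"ang",round(ang,3),"tilt",np.degrees(np.arccos(-A[2,2])).round(2),"F",(s["contact_force"]@B1[:3,:3]).round(1),"Mz",s["moment"].round(2),"q",s["q"].round(2),"gap",round(s["finger_gap"],1))
def go(x,y,z,a):
    Rn=B1[:3,:3]@R.from_euler("z",-a).as_matrix()@np.array([[0,1,0],[1,0,0],[0,0,-1.]]);P=B1[:3,:3]@np.array([x,y,z])+B1[:3,3];print((x,y,z,a),cmd(P,Rn).round(4))
def onz(px,z):
    o,v=ray(C,px);o=(o-B1[:3,3])@B1[:3,:3];v=v@B1[:3,:3];return o+v*(z-o[2])/v[2]
E
python3 - <<'E'
from kn import *
go(85.5,-74.5,85,.19);go(85.5,-74.5,-23,.19)
im=read_camera("wrist");save("wK",im)
for r in pinpoint("wrist","lock_grip")[:2]: print("lock",r["p"],r["pixel"],onz(r["pixel"],35))
m=silhouettes("wrist","lock_knob")[0];print(m["p"])
# white line on the knob: bright pixels inside the filled silhouette
msk=cv2.morphologyEx(m["pixels"].astype(np.uint8),cv2.MORPH_CLOSE,np.ones((9,9)))
g=cv2.cvtColor(im,cv2.COLOR_RGB2GRAY);w=(g>150)&(msk>0);n,l,st_,ce=cv2.connectedComponentsWithStats(w.astype(np.uint8))
for i in range(1,n):
    if st_[i,4]>25:
        yx=np.argwhere(l==i);P=np.array([onz(p,43) for p in yx]);v=np.linalg.svd(P[:,:2]-P[:,:2].mean(0))[2][0];v*=-np.sign(v[1]);print(st_[i],P.mean(0),"ang",np.arctan2(-v[0],-v[1]))
E
```

```text
t 36.15 tcp bed [ 79.52 -75.55  83.33] ang 0.187 tilt 0.67 F [-0.2 -0.7 -0.3] Mz [-0.04  0.22 -0.02] q [ 0.37  0.12  1.95 -0.13  0.62  0.46] gap 42.9
(85.5, -74.5, 85, 0.19) [ 0.0143  0.0378 -0.0114 -0.0093 -0.0063  0.003 ]
(85.5, -74.5, -23, 0.19) [ 0.0096  0.0447  0.7085 -0.0093 -0.0063  0.003 ]
lock 0.56 [212.8, 286.3] [ 84.3138 -74.1267  35.    ]
0.89
[275 217  20  52 244] [ 78.7244 -94.3057  43.    ] ang 0.31199007010622726
```

Call:
move_arm --steps '[0.01, 0.04, 0, -0.009, -0.006, 0.06, 0.5, 0.01, 0.041, 0.3, -0.009, -0.006, 0.06, 0.5, 0.01, 0.041, 0.55, -0.009, -0.006, 0.06, 0.5, 0.01, 0.041, 0.7, -0.009, -0.006, 0.06, 0.5, 0.01, 0.041, 0.7, -0.009, -0.006, 0.06, 0.5]'

```text
t: 36.92
position: [577.8, 257.9, 108.3]
eef_rot: [0.707, 0.668, 0.196, 0.124]
contact_force: [-0.3, -0.4, 0.6]
finger_gap: 42.6
grip_force: 0.0
```

```bash
python3 -c "
from kn import *
go(85,-74.3,-23,.25)"
```

```text
t 36.925 tcp bed [ 82.96 -76.   -21.93] ang 0.248 tilt 0.21 F [-0.  -0.3  0.7] Mz [-0.06  0.18  0.03] q [ 0.36  0.33  1.96 -0.2   0.4   0.58] gap 42.6
(85, -74.3, -23, 0.25) [ 0.0143  0.0104  0.0071 -0.0034 -0.0005  0.0023]
```

Call:
move_arm --steps '[0.0143, 0.01, 0.007, -0.003, 0, 0, 0.5, 0.0143, 0.01, 0.007, -0.003, 0, 0, 0.5]'

```text
t: 37.17
position: [580.9, 261.5, 112.1]
eef_rot: [0.707, 0.667, 0.2, 0.126]
contact_force: [-0.6, 0.0, 0.4]
finger_gap: 42.4
grip_force: 0.0
```

Call:
move_arm --steps '[0, 0, 0, 0, 0, 0, 0, 0, 0, 0, 0, 0, 0, 0, 0, 0, 0, 0, 0, 0, 0, 0, 0, 0, 0, 0, 0, 0]'

```text
t: 37.67
position: [579.4, 261.7, 111.5]
eef_rot: [0.707, 0.667, 0.199, 0.126]
contact_force: [-7.2, 1.5, 6.2]
finger_gap: 13.2
grip_force: 58.7
```

```bash
python3 -c "
from kn import *
print(s['grip_force'])"
```

```text
t 37.675 tcp bed [ 86.48 -72.62 -20.12] ang 0.248 tilt 0.24 F [-3.2  2.8  8.6] Mz [0.24 0.87 0.16] q [ 0.37  0.33  1.96 -0.21  0.4   0.6 ] gap 13.2
58.72291624546051
```

Call:
move_arm --steps '[0, 0, 0, 0, 0, 0.12, 0, 0, 0, 0, 0, 0, 0.25, 0, 0, 0, 0, 0, 0, 0.4, 0, 0, 0, 0, 0, 0, 0.52, 0, 0, 0, 0, 0, 0, 0.52, 0]'

```text
t: 38.3
position: [580.1, 261.4, 111.8]
eef_rot: [0.86, 0.452, 0.226, 0.068]
contact_force: [-4.6, -1.0, 5.5]
finger_gap: 13.0
grip_force: 58.7
```

```bash
python3 -c "
from kn import *
print(s['grip_force'])
go(86,-74,-21,1.59)"
```

```text
t 38.3 tcp bed [ 87.2  -73.01 -20.12] ang 0.794 tilt 0.28 F [-1.7 -0.1  7. ] Mz [-0.23  0.61 -0.18] q [ 0.37  0.33  1.96 -0.21  0.39  1.14] gap 13.0
58.67035210132599
(86, -74, -21, 1.59) [-0.0103 -0.0009  0.0058  0.0005 -0.0047  0.7601]
```

Call:
move_arm --steps '[0, 0, 0, 0, 0, 0.15, 0, 0, 0, 0, 0, 0, 0.3, 0, 0, 0, 0, 0, 0, 0.45, 0, 0, 0, 0, 0, 0, 0.6, 0, 0, 0, 0, 0, 0, 0.7, 0]'

```text
t: 38.92
position: [580.6, 260.5, 112.0]
eef_rot: [0.965, 0.112, 0.235, -0.017]
contact_force: [-2.2, -7.2, 6.5]
finger_gap: 13.0
grip_force: 58.8
```

Call:
move_arm --steps '[0, 0, 0, 0, 0, 0.07, 0, 0, 0, 0, 0, 0, 0.07, 0]'

```text
t: 39.17
position: [580.6, 260.4, 112.0]
eef_rot: [0.969, 0.08, 0.234, -0.025]
contact_force: [-2.9, -7.1, 6.3]
finger_gap: 12.8
grip_force: 61.0
```

```bash
python3 -c "
from kn import *
print(s['grip_force'])"
```

```text
t 39.175 tcp bed [ 87.55 -74.07 -20.1 ] ang 1.596 tilt 0.28 F [-0.9 -6.4  7.5] Mz [-1.51  0.11  0.33] q [ 0.37  0.33  1.96 -0.21  0.4   1.95] gap 12.8
61.00701928138733
```

At the stop: tool angle 1.596 and the moment has risen. Releasing and backing off.

Call:
move_arm --steps '[0, 0, 0, 0, 0, 0, 0.5, 0, 0, 0, 0, 0, 0, 0.5, 0, 0, 0, 0, 0, 0, 0.5, 0, 0, 0, 0, 0, 0, 0.5]'

```text
t: 39.67
position: [581.3, 261.7, 111.5]
eef_rot: [0.969, 0.079, 0.235, -0.026]
contact_force: [0.3, 0.3, -0.3]
finger_gap: 42.9
grip_force: 0.0
```

Call:
move_arm --steps '[0, 0, -0.2, 0, 0, 0, 0.5, 0, 0, -0.5, 0, 0, 0, 0.5, 0, 0, -0.8, 0, 0, 0, 0.5, 0, 0, -0.8, 0, 0, 0, 0.5]'

```text
t: 40.17
position: [528.2, 251.9, 222.0]
eef_rot: [0.968, 0.079, 0.238, -0.027]
contact_force: [0.2, 0.4, -0.7]
finger_gap: 42.4
grip_force: 0.0
```

Call:
move_arm --steps '[-0.8, 0, -0.2, 0, 0, 0, 0.5, -0.8, 0, -0.2, 0, 0, 0, 0.5, -0.8, 0, -0.2, 0, 0, 0, 0.5]'

```text
t: 40.55
position: [400.8, 228.5, 184.7]
eef_rot: [0.97, 0.08, 0.23, -0.024]
contact_force: [0.5, -0.3, -0.5]
finger_gap: 42.8
grip_force: 0.0
```

```bash
python3 - <<'E'
from kn import *
im=read_camera("wrist");save("wL",im)
for t,z in [("julienne",7),("julienne_grip",29),("lock_grip",35)]:
    for r in pinpoint("wrist",t)[:1]: print(t,r["p"],r["pixel"],onz(r["pixel"],z))
for m in silhouettes("wrist","lock_knob")[:1]:
    msk=cv2.morphologyEx(m["pixels"].astype(np.uint8),cv2.MORPH_CLOSE,np.ones((9,9)));print(m["p"],msk.sum())
    g=cv2.cvtColor(im,cv2.COLOR_RGB2GRAY);w=(g>150)&(msk>0);n,l,st_,ce=cv2.connectedComponentsWithStats(w.astype(np.uint8))
    for i in range(1,n):
        if st_[i,4]>15:
            P=np.array([onz(p,43) for p in np.argwhere(l==i)]);v=np.linalg.svd(P[:,:2]-P[:,:2].mean(0))[2][0];print(st_[i],P.mean(0),v)
    P=np.array([onz(p,43) for p in np.argwhere(m["pixels"])]);print("knob px extent",P.min(0),P.max(0))
E
```

```text
t 40.55 tcp bed [-42.12 -71.46 127.64] ang 1.597 tilt 0.27 F [ 0.1 -0.4 -0.7] Mz [-0.08  0.19 -0.  ] q [ 0.49 -0.04  2.17 -0.25  0.57  2.07] gap 42.8
julienne 0.78 [143.3, 200.3] [-1.152  -6.1646  7.    ]
julienne_grip 0.72 [147.7, 300.9] [ -3.5498 -90.2397  29.    ]
lock_grip 0.74 [25.4, 278.0] [ 84.4221 -74.5908  35.    ]
0.63 1942
[277  30   4  31  94] [ 70.6788 -74.8826  43.    ] [-0.9999  0.0112]
[269  58   5  37 122] [ 49.2613 -68.9122  43.    ] [-0.9996 -0.0295]
[276  64  12  28 305] [ 48.8483 -76.3053  43.    ] [-0.9998  0.0176]
knob px extent [ 37.2862 -82.7425  43.    ] [ 99.2995 -66.95    43.    ]
```

The knob's line lies along bed −x (angle ≈ 1.57). The insert is home, with its grip at bed y −90.2 against the expected −90.5, and the arm is clear.

```bash
python3 -c "
from plant import *
print(sign_off())"
```

```text
the job is handed in; nothing more can be done
None
```

The toothed insert is pressed fully home in the slicer (snap and stop both felt, about 11 N), the lock knob is turned to its stop, everything is released, and the job was handed in at about 41 s of the 67 s allowed; no verdict was returned.

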